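Pack the test parts into the tight transport box and lock the keeper

ROBOT

A 7-joint arm with a two-finger parallel gripper is mounted at the origin on the work surface. World frame = base frame: x ahead of the robot, y to its left, z up, the work surface at z = 0. Lengths are in m, angles in degrees, forces in N, time in s.
With the tool pointing down it reaches from about 0.4 to 0.925 m from the base axis. Payload 5.6 kg.
Tool frame: the origin (TCP) lies where the fingers leave the gripper's body, on its centre line; the fingertips stand 73 mm ahead of it and the grasp point (between the pads) lies 54 mm ahead of it; z points along the fingers, y is the line along which they close (so a half turn about z gives the same grasp; the last joint's range is limited). The gripper opens to 85 mm and grips with 20 to 120 N. Pads are 22 mm wide; open, the fingers measure 114 mm over their backs; the gripper's body (76 mm by 85 mm) begins 54 mm behind the grasp point. The pads swing forward as they close: fully open they stand 13 mm farther back than shut.
Start: joints at [-65.718, 26.786, -0.665, 91.828, 0.344, 61.387, -3.226], TCP at [0.293, 0.58, 0.304] pointing down, gripper open.
Joint ranges: [-144.91, 144.91], [-17.63, 115.5], [-89.93, 88.59], [15.96, 139.68], [-74.01, 254.01], [8.47, 105.57], [-167.45, 167.45]. Speed limits (degrees/s): [147.25, 147.25, 180, 180, 180, 180, 180].

INTERFACE

Orientations are given as a 3x3 rotation matrix whose columns are the frame's x, y, z axes.
In Python, from bench import env gives the robot as it stands.
- The arm moves only by the tool step_arm, never from a script. Its argument "moves" is text: rows parted by semicolons, each of 7 numbers parted by spaces: the turn, a rotation vector about the tool's x, y, z in degrees, then the shift along the tool's x, y, z in mm, then the gripper command: -1 is fully open, 1 is shut, values between are in proportion. A call has 1 to 5 rows; each row shifts and turns the commanded pose from where the row before left it, along the tool's axes as they then stand; what a row does not reach is not made up. A row lasts 1/12 s, in which the tool goes at most 41.7 mm and 7.16 degrees, less where a joint would pass 70% of its speed; a pose out of reach is approached as far as the arm can. A call is refused whole if a number of a shift passes 41.7 or a number of a turn 7.16, either way. A call with a gripper value outside its range is refused whole. The fingers move at their own pace and stop on an object; "squeeze" is the grip in N (left out, the last holds). Time passes only in rows, so rows that do not move let the fingers close. It gives the time, the measured TCP pose, the force, the opening and the grip force at its end, in the units of the state.
- env.state(): the state, without advancing time (a new reading comes with each control period).
- env.get_image(name): name is "scene" or "side" or "wrist"; returns (picture, depth): 420x560x3 uint8, red, green, blue; 420x560 float32, m along the optical axis (not along the pixel's ray), 0 where there is no reading.
- env.get_calibration(name): a dict with "K" (3x3 intrinsics, pixels), "R" (3x3) and "t" (3): a world point X has camera coordinates R X + t. Camera axes: x right, y down, z forward; pixel columns grow to the right and rows downward; lengths in m; the calibration is good to about 2 mm. A picture is of the moment at which its call begins: read the wrist's pose just before it. get_calibration takes no time and is no camera call; for the wrist camera it gives the pose at the moment of the call.
- env.hand_in(): hands the job in; it is judged then, once.
The state is a dict: "clock": time; "joints": joint angles; "joint_vel": joint speeds; "tau": joint torques, N m; "tcp_pos": TCP position; "orientation": TCP orientation; "ft_force": force on the tool from outside, world axes, zero at the start; "ft_torque": the same for the moment, N m; "finger_gap": finger opening in m; "finger_force": force on a finger pad.
Only numpy, scipy, OpenCV 4.12 (cv2) and the standard library are available. Lean on these libraries where they do the work, as an engineer would, in place of code of your own. Each camera call takes 0.05 s, during which the arm holds its last target. There are 200 camera calls.

TASK

Swing the box's keeper bar open until it clicks over, then pack every part on the bench into the blue box so that all lie fully home: the long angle flat on the floor, the short angle nested on it facing it, the tee on top of that, and then all the steel blocks that are there, upright, on the tee's base either side of its web. It only fits in that order. Finally turn the keeper bar back over the packed parts until it clicks shut, and do not disturb the brush or the wood block.

Things in the scene. Friction and masses are not known exactly. Their poses are not given: they have to be found in the camera images.
- box_floor (a point): Blue sheet-metal box fixed to the bench, open on top. This point: centre of its inner floor (4 mm above the bench), z up, y along its long side. Inside 58 mm (x) by 150 mm (y); walls 5 mm. The two walls at the +-x ends of the short direction are low, top 28 mm above the bench; the two at +-y have their top 38 mm above the bench; all have an 8 mm rim folded outward. On a foot beyond the +y wall, at y = +130 mm, stands a post (28 mm diameter) that carries the keeper
- keeper (a joint): Keeper: a flat steel bar 14 mm wide and 198 mm long from the post's axis to its tip, turning about the vertical post axis. 0 = shut: it lies over the box, pointing to the box's -y. It grows clockwise seen from above to 1.4 rad = open: pointing to the box's -x (towards the robot), clear of the box. Spring detent: it rests at 0 and at 1.4 and snaps to the nearer one; past half-way (0.7) it goes on by itself; about 0.1 N m to get over
- keeper_grip (a point): Black grip on top of the keeper's pivot, 14 mm wide (x of this frame) and 44 mm long (y of this frame, along the bar), on the turning axis. This point is 90 mm above the bench; the grip's top is at 101 mm, the bar below it spans 78 to 84 mm. The frame turns with the bar
- long_angle_mid (a point): Long aluminium L-angle, 50 mm wide (x), 0.23 kg. Flat foot 146 mm long (y), 8 mm thick; upright leg 8 mm thick at the foot's +y end (leg middle plane at y = +69 mm), 70 mm high over all. This point: over the middle of the foot, half-way up (35 mm above the underside). z up. Starts standing on its foot
- short_angle_mid (a point): Short aluminium L-angle, 50 mm wide (x), 0.20 kg. Flat foot 136 mm long (y), 8 mm thick; upright leg 8 mm thick at the foot's -y end (leg middle plane at y = -64 mm), 62 mm high over all. This point: over the middle of the foot, half-way up (31 mm above the underside). Starts standing on its foot. In the box it stands on the long angle's foot, its leg at the opposite wall, its foot reaching to the long angle's leg
- tee_mid (a point): Aluminium T-section, web up: base 124 mm (y) by 50 mm (x), 8 mm thick, with an upright web 8 mm thick in the middle (y = 0), 54 mm high over all, 0.17 kg. This point: in the web, half-way up (27 mm above the underside). In the box it stands on the short angle's foot between the two legs. Starts standing on its base
- bar_stub_mid (a point): Steel square-bar stub, plain block, 26 mm wide (y), 50 mm long (x), 30 mm high over all, 0.26 kg, flat upright 50 mm-apart ends to grip. This point: on its middle plane half-way up (15 mm above its underside). Starts upright on the bench; may be absent
- slot_block_mid (a point): Steel block with a 10 mm wide, 14 mm deep slot along its top, 26 mm wide (y), 50 mm long (x), 30 mm high over all, 0.26 kg, flat upright 50 mm-apart ends to grip. This point: on its middle plane half-way up (15 mm above its underside). Starts upright on the bench; may be absent
- pipe_stub_mid (a point): Steel pipe stub, 22 mm diameter, lying on an 8 mm foot plate, 26 mm wide (y), 50 mm long (x), 30 mm high over all, 0.26 kg, flat upright 50 mm-apart ends to grip. This point: on its middle plane half-way up (15 mm above its underside). Starts upright on the bench; may be absent
- step_block_mid (a point): Steel block with one step along its top (upper half 15 mm wide, flush at its -y side), 26 mm wide (y), 50 mm long (x), 30 mm high over all, 0.26 kg, flat upright 50 mm-apart ends to grip. This point: on its middle plane half-way up (15 mm above its underside). Starts upright on the bench; may be absent
- long_angle: The long angle, origin at its underside
- short_angle: The short angle, origin at its underside
- tee: The tee, origin at its underside
- bar_stub: The bar stub, origin at its underside (absent when its point is)
- slot_block: The slot block, origin at its underside (absent when its point is)
- pipe_stub: The pipe stub, origin at its underside (absent when its point is)
- step_block: The step block, origin at its underside (absent when its point is)
- wire_brush: Bystander: hand brush lying at the back of the bench. Leave alone
- wood_block: Bystander: wooden block 70 x 140 x 45 mm at the back of the bench. Leave alone
Not all that is in view belongs to the job. What is shaped like the short_angle but turquoise or yellow is not meant. What is shaped like the tee but yellow is not meant.

How it is judged:
By the outcome, as a careful person would: the job done as asked, in the order asked, and still so for the second after the job is handed in, with the robot touching nothing.
Of bar_stub, slot_block, pipe_stub, step_block only 2 to 4 are there at a start; the rules pass over those that are not, and their reading is None.
At some moment in a run one of bar_stub, slot_block, pipe_stub, step_block may be knocked a few centimetres aside while the robot is not near it.
It also fails if it takes over 210 s, if anything falls off the work surface, if the arm or the gripper's body presses on something with over 40 N, if the wrist force passes 120 N, or if a joint passes its speed limit or range.

## Working session

There is one attempt and no reset: what is moved stays moved. The work goes in short steps, Python scripts to look and compute and a tool call to move; the robot and the scene stay as the last step left them, time stands still between calls to the robot, and variables do not carry over. Pictures are saved under pics/ and viewed, at most 14 in all, crops included, and the job is handed in when it is done.

Besides the shell and the picture viewer there is one more tool, called as name(argument=value, ...) on one line, values as JSON. step_arm: Moves the arm, as the interface text tells. Its arguments: {"type":"object","properties":{"moves":{"type":"string"},"squeeze":{"type":"number"}},"required":["moves"]}

```bash
ls; mkdir -p pics; python3 - <<'E'
from bench import env
import cv2,numpy as np
for n in("scene","side"):
    p,d=env.get_image(n); c=env.get_calibration(n)
    np.savez(f"pics/{n}0.npz",p=p,d=d,**c)
    cv2.imwrite(f"pics/{n}0.png",p[:,:,::-1]); print(n,c)
print(env.state())
E
```

```text
pics
scene {'K': array([[416.4104637 ,   0.        , 276.07242593],
       [  0.        , 416.4104637 , 203.92839178],
       [  0.        ,   0.        ,   1.        ]]), 'R': array([[ 0.49848837,  0.8668104 ,  0.01220942],
       [ 0.55981894, -0.3111252 , -0.76798689],
       [-0.66190037,  0.3896676 , -0.64034917]]), 't': array([-0.28132003, -0.23844903,  1.39449966])}
side {'K': array([[510.6012367 ,   0.        , 282.33795393],
       [  0.        , 510.6012367 , 210.80274053],
       [  0.        ,   0.        ,   1.        ]]), 'R': array([[ 0.87172723, -0.48995425, -0.00603992],
       [-0.38192282, -0.67169212, -0.63479496],
       [ 0.30696352,  0.55567484, -0.77265702]]), 't': array([-0.49233276,  0.28203465,  1.24458926])}
{'clock': 0.1, 'joints': array([-65.71724483,  26.8314325 ,  -0.66219576,  91.87572173,
         0.3420727 ,  61.38754597,  -3.22651288]), 'joint_vel': array([ 0.00688806, -0.21306985, -0.00222702, -0.20589286,  0.01527748,
       -0.02910061,  0.09081964]), 'tau': array([ 9.41934486e-04, -5.33522737e+01,  2.12293683e-02, -2.51966804e+01,
        1.14933233e-02,  4.36500573e-03,  4.85578767e-05]), 'tcp_pos': array([0.29242234, 0.58007138, 0.30302749]), 'orientation': array([[-8.92947074e-01,  4.50161225e-01, -6.27767622e-04],
       [ 4.50161649e-01,  8.92945835e-01, -1.49190447e-03],
       [-1.11035060e-04, -1.61478864e-03, -9.99998690e-01]]), 'ft_force': array([-0.10478068,  0.47737815,  0.27923353]), 'ft_torque': array([ 0.00690613, -0.01462108,  0.03240991]), 'finger_force': 0.0, 'finger_gap': 0.08561975704392316}
```

View pics/scene0.png

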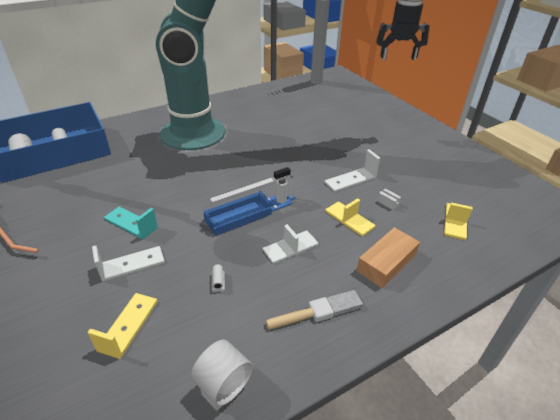

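View pics/side0.png

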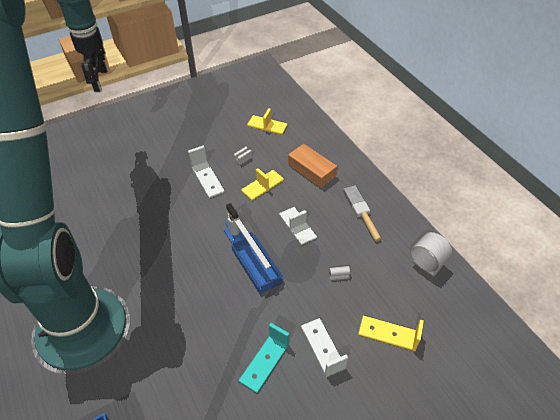

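```bash
cat > h.py <<'E'
import numpy as np, cv2
from bench import env
def grab(n):
    c=env.get_calibration(n); p,d=env.get_image(n); return p,d,c
def cloud(p,d,c):
    v,u=np.mgrid[0:420,0:560]; K=c['K']
    X=np.stack([(u-K[0,2])/K[0,0]*d,(v-K[1,2])/K[1,1]*d,d],-1)
    W=(X-c['t'])@c['R']; W[d==0]=np.nan; return W
def rect(P):
    (cx,cy),(w,h),a=cv2.minAreaRect((P[:,:2]*1000).astype(np.float32))
    if w<h: w,h,a=h,w,a+90
    return np.round([cx,cy,w,h,(a+90)%180-90],1)   # mm, long, short, angle of long axis
def proj(c,X):
    x=c['K']@(c['R']@np.asarray(X)+c['t']); return x[:2]/x[2]
E
python3 - <<'E'
from h import *
from scipy import ndimage as nd
import numpy as np
for n in("scene","side"):
    z=np.load(f"pics/{n}0.npz"); W=cloud(z['p'],z['d'],z)
    b=(W[...,2]<.001)&(abs(W[...,0]-.6)<.2)&(abs(W[...,1])<.4); print(n,'bench z',np.nanmedian(W[b][:,2]))
    m=(W[...,2]>.005)&(W[...,2]<.13)&(W[...,0]>.3)&(W[...,0]<1.1)&(abs(W[...,1])<.6)
    l,k=nd.label(m)
    for i in range(1,k+1):
        q=l==i
        if q.sum()<60: continue
        P=W[q]; ys,xs=np.nonzero(q)
        print(i,q.sum(),'px',int(xs.mean()),int(ys.mean()),rect(P),'zmax',round(np.percentile(P[:,2],99)*1000),'rgb',np.median(z['p'][q],0))
E
```

```text
scene bench z -9.852792751697585e-05
4 826 px 357 172 [467.7 301.2 149.   60.3  89.3] zmax 71 rgb [186.5 190.  188.5]
10 857 px 266 186 [449.4  -0.7 234.7  42.9  87.2] zmax 103 rgb [126. 127. 127.]
15 283 px 389 197 [603.  325.4  52.4  31.7  13.4] zmax 33 rgb [132. 134. 133.]
17 1164 px 237 211 [453.5 -38.  195.3  93.9 -80.5] zmax 39 rgb [ 45.  71. 109.]
22 794 px 351 215 [604.  194.5 126.7  56.1  12.4] zmax 56 rgb [243. 223. 124.]
29 736 px 457 219 [745.1 425.4 127.6  50.7 -49.4] zmax 56 rgb [192.  173.   89.5]
42 858 px 135 221 [ 349.7 -295.5  135.4   52.8   28.6] zmax 63 rgb [ 96. 176. 172.]
75 953 px 289 244 [616.4   9.8 126.1  54.4  89.8] zmax 56 rgb [205. 209. 207.]
76 2065 px 387 255 [766.1 176.6 144.   70.9 -74.6] zmax 48 rgb [204. 158. 115.]
80 146 px 21 246 [ 332.4 -537.9   82.1   15.1   41.7] zmax 27 rgb [191.  138.  113.5]
81 1204 px 127 261 [ 485.  -330.4  136.3   53.6   84.6] zmax 64 rgb [218. 222. 219.]
84 285 px 218 277 [ 629.8 -181.    53.    23.4  -25. ] zmax 33 rgb [179. 180. 179.]
91 1471 px 320 308 [800.4 -47.  200.5  43.4  80.3] zmax 23 rgb [174. 174. 165.]
94 1
[... 573 characters left out ...]
zmax 56 rgb [253. 245.  96.]
248 650 px 361 209 [799.  -50.8 204.4  42.6  79.5] zmax 24 rgb [175. 171. 159.]
298 1346 px 250 248 [455.6  13.7 301.5  73.2 -89.6] zmax 102 rgb [ 59.  88. 126.]
315 629 px 298 224 [616.7   4.3 128.6  53.9 -88.6] zmax 56 rgb [224. 228. 221.]
385 1166 px 431 251 [ 849.9 -272.1   83.5   64.8  -73.7] zmax 100 rgb [149. 148. 144.]
493 231 px 339 271 [ 630.6 -182.1   52.9   38.4  -22.4] zmax 34 rgb [157. 157. 154.]
654 1110 px 391 332 [ 640.2 -384.2  136.    53.8  -46.8] zmax 64 rgb [253. 245.  96.]
655 1109 px 324 347 [ 485.2 -335.   138.6   51.    84.1] zmax 65 rgb [238. 240. 236.]
665 1215 px 268 355 [ 360.5 -294.4  165.2   60.8   34.8] zmax 64 rgb [ 78. 217. 207.]
```

step_arm(moves="0 0 7 0 0 0 -1; 0 0 7 0 0 0 -1; 0 0 7 0 0 0 -1; 0 0 7 0 0 0 -1; 0 0 7 0 0 0 -1")

```text
clock: 0.52
tcp_pos: [0.2924, 0.5802, 0.3033]
orientation: [[-0.468, 0.884, -0.0], [0.884, 0.468, -0.001], [-0.001, -0.001, -1.0]]
ft_force: [0.3, 0.3, -0.1]
finger_gap: 0.085
finger_force: 0.0
```

step_arm(moves="0 0 7 0 0 0 -1; 0 0 7 0 0 0 -1; 0 0 7 0 0 0 -1; 0 0 7 0 0 0 -1; 0 0 0 -37 11.5 -8 -1")

```text
clock: 0.93
tcp_pos: [0.2991, 0.5483, 0.3089]
orientation: [[-0.008, 1.0, -0.003], [1.0, 0.008, -0.0], [-0.0, -0.003, -1.0]]
ft_force: [-0.8, -0.3, -0.4]
finger_gap: 0.0856
finger_force: 0.0
```

step_arm(moves="0 0 0 -37 11.5 -8 -1; 0 0 0 -37 11.5 -8 -1; 0 0 0 -37 11.5 -8 -1; 0 0 0 -37 11.5 -8 -1; 0 0 0 -37 11.5 -8 -1")

```text
clock: 1.35
tcp_pos: [0.3626, 0.3567, 0.3519]
orientation: [[-0.005, 1.0, -0.0], [1.0, 0.005, -0.0], [-0.0, -0.0, -1.0]]
ft_force: [0.9, -0.4, 1.2]
finger_gap: 0.0855
finger_force: 0.0
```

step_arm(moves="0 0 0 -37 11.5 -8 -1; 0 0 0 -37 11.5 -8 -1; 0 0 0 -37 11.5 -8 -1; 0 0 0 -37 11.5 -8 -1; 0 0 0 -37 11.5 -8 -1")

```text
clock: 1.77
tcp_pos: [0.4208, 0.172, 0.3921]
orientation: [[-0.005, 1.0, -0.0], [1.0, 0.005, 0.0], [0.0, -0.0, -1.0]]
ft_force: [0.7, 0.3, -0.1]
finger_gap: 0.0854
finger_force: 0.0
```

step_arm(moves="0 0 0 -37 11.5 -8 -1; 0 0 0 -37 11.5 -8 -1; 0 0 0 -37 11.5 -8 -1; 0 0 0 0 0 0 -1; 0 0 0 0 0 0 -1")

```text
clock: 2.18
tcp_pos: [0.4562, 0.061, 0.4163]
orientation: [[0.001, 1.0, 0.001], [1.0, -0.001, 0.001], [0.001, 0.001, -1.0]]
ft_force: [-0.5, 0.0, 0.1]
finger_gap: 0.0853
finger_force: 0.0
```

```bash
python3 - <<'E'
from h import *
s=env.state(); print(s['clock'],s['tcp_pos'],s['orientation'],s['joints'])
p,d,c=grab("wrist"); np.savez("pics/w1.npz",p=p,d=d,**c); cv2.imwrite("pics/w1.png",p[:,:,::-1])
W=cloud(p,d,c); C=-c['R'].T@c['t']; print('cam',C,'axis',c['R'][2],c['K'][0,0])
pf=p.astype(int); z=W[...,2]
blue=(pf[...,2]>pf[...,0]*1.4)
for lo,hi in((.034,.042),(.024,.032)):
    m=blue&(z>lo)&(z<hi); print(lo,m.sum(),rect(W[m]) if m.sum()>20 else '')
m=(z>.095)&(z<.106); print('grip',m.sum(),rect(W[m]))
m=(z>.074)&(z<.09); print('bar',m.sum(),rect(W[m]))
# legs from initial views
for n in("scene","side"):
    q=np.load(f"pics/{n}0.npz"); V=cloud(q['p'],q['d'],q)
    for nm,x,y,zl in(("long",.47,.301,.05),("short",.485,-.333,.04),("tee",.6165,.008,.03)):
        m=(abs(V[...,0]-x)<.05)&(abs(V[...,1]-y)<.09)&(V[...,2]>zl)&(V[...,2]<.08); print(n,nm,rect(V[m]))
E
```

```text
2.1833 [0.45618037 0.06099776 0.41627947] [[ 8.04980293e-04  9.99999324e-01  8.39074456e-04]
 [ 9.99999463e-01 -8.05527963e-04  6.52574395e-04]
 [ 6.53249852e-04  8.38548695e-04 -9.99999435e-01]] [-44.25198911   0.32209421  33.20637767 110.78696687  -0.21854987
  68.88932613 -11.01362876]
cam [0.45563813 0.14473085 0.48582243] axis [ 5.76933509e-04 -3.23328646e-01 -9.46286560e-01] 307.42750830035925
0.034 782 [ 217.5 -132.   531.4  358.2   -3.9]
0.024 1253 [ 205.6 -140.8  582.4  431.1    2.7]
grip 413 [654.8 -91.4 564.2  39.5 -40.2]
bar 1992 [411.3 -85.9 895.5 385.3   4.2]
scene long [471.9 369.8  51.6  11.4  -1.1]
scene short [ 479.7 -394.1   51.7    8.2   -5.9]
scene tee [617.3   9.4  52.4  10.1   0.7]
side long [471.6 366.7  50.8  17.2   1.2]
side short [ 478.5 -398.2   50.8    9.8   -5.8]
side tee [616.6   6.2  52.   13.3  -1.8]
```

View pics/w1.png

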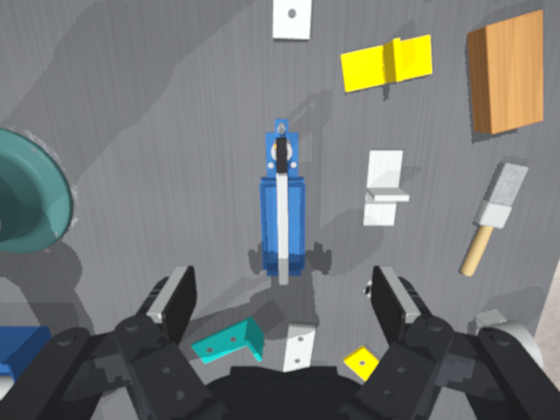

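```bash
cat >> h.py <<'E'
def boxfit(p,W,hi=True):
    pf=p.astype(int); z=W[...,2]
    roi=(abs(W[...,0]-.456)<.075)&(W[...,1]>-.2)&(W[...,1]<.2)
    blue=(pf[...,2]>pf[...,0]*1.4)&roi
    for lo,h in((.034,.042),(.024,.032)):
        m=blue&(z>lo)&(z<h)
        if m.sum()<20: continue
        P=W[m]; print('blue',lo,m.sum(),rect(P),np.round(np.percentile(P[:,:2],[1,99],axis=0)*1000,1).tolist())
    for nm,lo,h in(('grip',.095,.106),('bar',.076,.09)):
        m=roi&(z>lo)&(z<h)
        if m.sum()>10: print(nm,m.sum(),rect(W[m]))
E
python3 - <<'E'
from h import *
for n in("w1","scene0","side0"):
    q=np.load(f"pics/{n}.npz"); W=cloud(q['p'],q['d'],q); print(n); boxfit(q['p'],W)
    if n=='w1':
        for nm,x,y,zl in(("tee",.6165,.008,.03),):
            V=W;m=(abs(V[...,0]-x)<.05)&(abs(V[...,1]-y)<.09)&(V[...,2]>zl)&(V[...,2]<.08); print(n,nm,rect(V[m]))
            m=(abs(V[...,0]-x)<.05)&(abs(V[...,1]-y)<.09)&(V[...,2]>.004)&(V[...,2]<.08); print(n,nm,rect(V[m]))
E
```

```text
w1
blue 0.034 134 [454.8 -52.2 163.7  57.2 -89.5] [[426.0, -133.2], [483.8, 29.7]]
blue 0.024 581 [454.9 -21.2 216.2  71.6 -89.1] [[419.4, -128.4], [490.9, 28.3]]
grip 383 [453.2  78.5  43.1  13.9 -88. ]
bar 1122 [453.9  -4.3 228.8  17.3 -89.8]
w1 tee [615.5   9.2  50.6   8.3   1. ]
w1 tee [615.6   8.5 124.7  50.7 -89.9]
scene0
blue 0.034 59 [456.8 -50.2 162.6  57.9 -89.4] [[427.4, -131.5], [484.9, 31.0]]
blue 0.024 250 [455.6 -51.1 159.   74.4 -89.5] [[419.7, -130.3], [492.8, 27.2]]
grip 89 [454.9  79.   45.   16.8 -86.8]
bar 405 [456.1  -4.3 228.6  18.9 -89.9]
side0
blue 0.034 51 [455.1 -53.5 164.6  58.4 -88.6] [[426.3, -135.9], [484.4, 28.0]]
blue 0.024 222 [455.4 -29.2 213.8  71.3 -89.2] [[420.1, -135.9], [491.2, 25.1]]
grip 80 [454.   75.1  47.4  14.1  89.5]
bar 356 [455.3 -13.9 221.2  16.4 -88.9]
```

step_arm(moves="0 0 0 9 -1.5 37 -1; 0 0 0 8.5 -1 37 -1; 0 0 0 0 0 37 -1; 0 0 0 0 0 37 -1; 0 0 0 0 0 37 -1")

```text
clock: 2.65
tcp_pos: [0.4522, 0.0825, 0.2289]
orientation: [[-0.008, 1.0, -0.001], [1.0, 0.008, 0.0], [0.0, -0.001, -1.0]]
ft_force: [-0.3, -0.1, 0.3]
finger_gap: 0.0855
finger_force: 0.0
```

step_arm(moves="0 0 0 0 0 36 -1; 0 0 0 0 0 30 -1; 0 0 0 0 0 10 -1; 0 0 0 0 0 0 -1; 0 0 0 0 0 0 1", squeeze=40)

```text
clock: 3.07
tcp_pos: [0.4533, 0.0813, 0.1551]
orientation: [[-0.005, 1.0, -0.001], [1.0, 0.005, -0.0], [-0.0, -0.001, -1.0]]
ft_force: [0.4, 0.0, 0.6]
finger_gap: 0.076
finger_force: 0.0
```

step_arm(moves="0 0 0 0 0 0 1; 0 0 0 0 0 0 1; 0 0 0 0 0 0 1; 0 0 0 0 0 0 1; 0 0 0 0 0 0 1")

```text
clock: 3.48
tcp_pos: [0.4537, 0.0809, 0.1557]
orientation: [[-0.005, 1.0, 0.002], [1.0, 0.005, 0.001], [0.001, 0.002, -1.0]]
ft_force: [-3.3, -0.8, 17.7]
finger_gap: 0.0129
finger_force: 44.1
```

step_arm(moves="0 0 0 0 0 0 1; 0 0 0 0 0 0 1; 0 0 0 0 0 0 1; 0 0 0 0 0 0 1; 0 0 0 0 0 0 1")

```text
clock: 3.9
tcp_pos: [0.4537, 0.0808, 0.1558]
orientation: [[-0.005, 1.0, 0.001], [1.0, 0.005, 0.001], [0.001, 0.001, -1.0]]
ft_force: [-1.9, 0.0, 7.6]
finger_gap: 0.0128
finger_force: 42.0
```

step_arm(moves="0 0 0 -2 0 0 1; 0 0 4 0 0 0 1; 0 0 5 0 0 0 1; 0 0 5 0 0 0 1; 0 0 5 0 0 0 1", squeeze=30)

```text
clock: 4.32
tcp_pos: [0.4547, 0.0805, 0.1558]
orientation: [[0.324, 0.946, 0.004], [0.946, -0.324, 0.003], [0.004, 0.003, -1.0]]
ft_force: [3.4, 6.0, -0.8]
finger_gap: 0.0128
finger_force: 41.1
```

step_arm(moves="0 0 6 0 0 0 1; 0 0 6 0 0 0 1; 0 0 6 0 0 0 1; 0 0 6 0 0 0 1; 0 0 0 0 0 0 1")

```text
clock: 4.73
tcp_pos: [0.4559, 0.0798, 0.1559]
orientation: [[0.682, 0.732, 0.006], [0.732, -0.682, 0.001], [0.005, 0.004, -1.0]]
ft_force: [6.9, 2.8, -2.8]
finger_gap: 0.0132
finger_force: 40.8
```

step_arm(moves="0 0 6 0 0 0 1; 0 0 6 0 0 0 1; 0 0 6 0 0 0 1; 0 0 6 0 0 0 1; 0 0 6 0 0 0 1")

```text
clock: 5.15
tcp_pos: [0.4568, 0.0783, 0.1559]
orientation: [[0.957, 0.291, 0.009], [0.291, -0.957, -0.001], [0.008, 0.004, -1.0]]
ft_force: [10.1, -1.6, -8.6]
finger_gap: 0.0129
finger_force: 39.9
```

step_arm(moves="0 0 6 0 0 0 1; 0 0 2 0 0 0 1; 0 0 0 0 0 0 1; 0 0 0 0 0 0 0; 0 0 0 0 0 0 -1")

```text
clock: 5.57
tcp_pos: [0.4532, 0.0788, 0.155]
orientation: [[0.987, 0.161, -0.0], [0.161, -0.987, 0.0], [-0.0, -0.0, -1.0]]
ft_force: [-0.6, -0.5, 0.2]
finger_gap: 0.0364
finger_force: 0.0
```

step_arm(moves="0 0 0 0 0 0 -1; 0 0 0 0 0 0 -1; 0 0 0 0 0 0 -1; 0 0 0 0 0 0 -1; 0 0 0 0 0 0 -1")

```text
clock: 5.98
tcp_pos: [0.4532, 0.0787, 0.1549]
orientation: [[0.987, 0.161, -0.0], [0.161, -0.987, 0.0], [-0.0, -0.0, -1.0]]
ft_force: [0.6, 0.8, -0.7]
finger_gap: 0.0851
finger_force: 0.0
```

step_arm(moves="0 0 0 0 0 -30 -1; 0 0 0 0 0 -40 -1; 0 0 0 0 0 -40 -1; 0 0 0 0 0 -40 -1; 0 0 0 0 0 0 -1")

```text
clock: 6.4
tcp_pos: [0.4565, 0.0788, 0.3106]
orientation: [[0.987, 0.161, 0.009], [0.161, -0.987, 0.006], [0.01, -0.004, -1.0]]
ft_force: [0.9, 0.4, -0.9]
finger_gap: 0.0854
finger_force: 0.0
```

```bash
python3 - <<'E'
from h import *
s=env.state(); print(s['clock'],s['tcp_pos'],s['joints'])
p,d,c=grab("side"); W=cloud(p,d,c)
m=(W[...,2]>.076)&(W[...,2]<.088)&(abs(W[...,0]-.36)<.09)&(abs(W[...,1]-.06)<.05); print(m.sum(),rect(W[m]))
p,d,c=grab("scene"); W=cloud(p,d,c)
m=(W[...,2]>.076)&(W[...,2]<.088)&(abs(W[...,0]-.36)<.09)&(abs(W[...,1]-.06)<.05); print(m.sum(),rect(W[m]))
E
```

```text
6.4 [0.45647215 0.07882815 0.31060818] [-71.68171583  12.35818726  66.58432019 119.793822   -14.14215023
  55.48653165 -78.31353523]
347 [358.9  57.5 182.   20.8   9.4]
230 [359.4  62.  181.6  17.5  10.2]
```

step_arm(moves="0 0 -7.1 0 0 0 -1; 0 0 -7.1 0 0 0 -1; 0 0 -7.1 0 0 0 -1; 0 0 -7.1 0 0 0 -1; 0 0 -7.1 0 0 0 -1")

```text
clock: 6.92
tcp_pos: [0.4523, 0.0784, 0.3034]
orientation: [[0.706, 0.708, -0.003], [0.708, -0.706, -0.002], [-0.003, -0.001, -1.0]]
ft_force: [0.4, -0.1, -0.7]
finger_gap: 0.0849
finger_force: 0.0
```

step_arm(moves="0 0 -7.1 0 0 0 -1; 0 0 -7.1 0 0 0 -1; 0 0 -7.1 0 0 0 -1; 0 0 -7.1 0 0 0 -1; 0 0 -7.1 0 0 0 -1")

```text
clock: 7.33
tcp_pos: [0.4523, 0.0783, 0.3033]
orientation: [[0.164, 0.986, -0.003], [0.986, -0.164, -0.002], [-0.002, -0.003, -1.0]]
ft_force: [-0.6, -0.4, 0.1]
finger_gap: 0.085
finger_force: 0.0
```

step_arm(moves="0 0 -7.1 0 0 0 -1; 0 0 -7.1 0 0 0 -1; 0 0 -7.1 0 0 0 -1; 0 0 -7.1 0 0 0 -1; 0 0 -7.1 0 0 0 -1")

```text
clock: 7.75
tcp_pos: [0.4523, 0.0783, 0.3032]
orientation: [[-0.439, 0.898, -0.003], [0.898, 0.439, -0.002], [0.0, -0.004, -1.0]]
ft_force: [-0.3, -0.8, 0.6]
finger_gap: 0.0855
finger_force: 0.0
```

step_arm(moves="0 0 -7.1 0 0 0 -1; 0 0 -7.1 0 0 0 -1; 0 0 -7.1 0 0 0 -1; 0 0 -7.1 0 0 0 -1; 0 0 -7.1 0 0 0 -1")

```text
clock: 8.17
tcp_pos: [0.4523, 0.0783, 0.3032]
orientation: [[-0.879, 0.476, -0.003], [0.476, 0.879, -0.001], [0.002, -0.003, -1.0]]
ft_force: [-0.3, -0.4, 0.0]
finger_gap: 0.0856
finger_force: 0.0
```

step_arm(moves="0 0 -7.1 0 0 0 -1; 0 0 -7.1 0 0 0 -1; 0 0 -7.1 0 0 0 -1; 0 0 -7.1 0 0 0 -1; 0 0 0 0 -35 0 -1")

```text
clock: 8.58
tcp_pos: [0.4524, 0.0484, 0.303]
orientation: [[-1.0, -0.008, -0.003], [-0.008, 1.0, 0.0], [0.003, 0.0, -1.0]]
ft_force: [0.8, 0.1, -0.4]
finger_gap: 0.0855
finger_force: 0.0
```

step_arm(moves="0 0 0 0 -35 0 -1; 0 0 0 30 -30 0 -1; 0 0 0 20 0 0 -1; 0 0 0 0 0 0 -1; 0 0 0 0 0 0 -1")

```text
clock: 9.0
tcp_pos: [0.402, -0.0206, 0.3039]
orientation: [[-1.0, 0.007, -0.002], [0.007, 1.0, 0.001], [0.002, 0.001, -1.0]]
ft_force: [0.5, 0.0, 0.3]
finger_gap: 0.0853
finger_force: 0.0
```

```bash
python3 - <<'E'
from h import *
s=env.state(); print(s['clock'],s['tcp_pos'],s['orientation'][:,1],s['joints'])
p,d,c=grab("wrist"); np.savez("pics/w2.npz",p=p,d=d,**c); cv2.imwrite("pics/w2.png",p[:,:,::-1])
W=cloud(p,d,c); boxfit(p,W); pf=p.astype(int)
blue=(pf[...,2]>pf[...,0]*1.4)&(abs(W[...,0]-.456)<.075)&(abs(W[...,1]+.05)<.12)
fl=blue&(W[...,2]<.010)&(abs(W[...,0]-.455)<.032)&(abs(W[...,1]+.052)<.08); print('floor',fl.sum(),rect(W[fl]),W[fl][:,2].mean())
E
```

```text
9.0 [ 0.40199011 -0.02064677  0.30389912] [6.78243919e-03 9.99976707e-01 7.64127036e-04] [-41.89057296   0.61290126  41.36219565 126.20629005  -0.56091263
  53.44594706  89.41633527]
blue 0.034 388 [454.2 -34.1 200.2  57.9 -89.3] [[425.8, -133.8], [483.1, 29.8]]
blue 0.024 1067 [454.7 -52.2 158.4  72.2 -89.2] [[418.2, -129.0], [490.1, 23.9]]
grip 639 [452.9  77.5  44.8  14.4   9.9]
bar 879 [427.1  72.1  95.1  14.9   9.1]
floor 4766 [457.3 -52.3 150.6  54.3 -89.4] 0.0035562069387488206
```

View pics/w2.png

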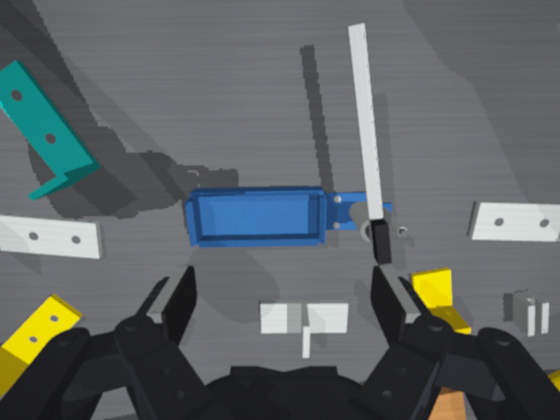

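step_arm(moves="0 0 0 -2 38 0 -1; 0 0 0 -2 38 0 -1; 0 0 0 -2 38 0 -1; 0 0 0 -2 38 0 -1; 0 0 0 0 38 0 -1")

```text
clock: 9.47
tcp_pos: [0.4127, 0.1724, 0.3043]
orientation: [[-1.0, 0.005, -0.0], [0.005, 1.0, -0.001], [0.0, -0.001, -1.0]]
ft_force: [0.2, -0.0, 0.2]
finger_gap: 0.0854
finger_force: 0.0
```

step_arm(moves="0 0 0 0 38 0 -1; 0 0 0 0 38 0 -1; 0 0 0 0 38 0 -1; 0 0 0 0 30 0 -1; 0 0 0 0 0 0 -1")

```text
clock: 9.88
tcp_pos: [0.4117, 0.3214, 0.3034]
orientation: [[-1.0, -0.004, -0.0], [-0.004, 1.0, 0.001], [0.0, 0.001, -1.0]]
ft_force: [0.8, 0.1, 0.3]
finger_gap: 0.0853
finger_force: 0.0
```

```bash
cat >> h.py <<'E'
def obj(W,x,y,zleg,ztop,rx=.045,ry=.085):
    r=(abs(W[...,0]-x)<rx)&(abs(W[...,1]-y)<ry)
    out={}
    for nm,lo,hi in(('all',.005,ztop+.005),('leg',zleg,ztop+.005),('foot',.005,.012)):
        m=r&(W[...,2]>lo)&(W[...,2]<hi)
        if m.sum()>15: print(nm,m.sum(),rect(W[m]),'z',np.round(np.percentile(W[m][:,2],[2,98])*1000,1))
E
python3 - <<'E'
from h import *
s=env.state(); print(s['clock'],s['tcp_pos'],s['orientation'][:,1],s['joints'])
p,d,c=grab("wrist"); np.savez("pics/w3.npz",p=p,d=d,**c); cv2.imwrite("pics/w3.png",p[:,:,::-1])
W=cloud(p,d,c); obj(W,.471,.301,.05,.07,.06,.1); print('blk'); obj(W,.603,.323,.02,.03)
E
```

```text
9.8833 [0.41173752 0.32144366 0.30342223] [-4.39955815e-03  9.99989935e-01  8.79235147e-04] [-62.99860803  14.77520341  25.24830569 111.05706992  -7.62246932
  55.74368562  56.07243664]
all 4748 [468.3 299.5 146.3  50.7  88.1] z [ 5.7 69.8]
leg 459 [470.6 368.5  50.6   8.2  -2. ] z [51.5 70.7]
foot 4049 [468.3 299.5 146.2  50.7  88. ] z [5.7 8.9]
blk
all 824 [601.1 324.1  51.6  26.1  13.6] z [ 6.8 30.6]
leg 489 [601.2 324.1  51.4  26.1  13.5] z [20.8 30.7]
foot 74 [593.5 332.6  55.9  23.   41.4] z [ 5.5 11.9]
```

View pics/w3.png

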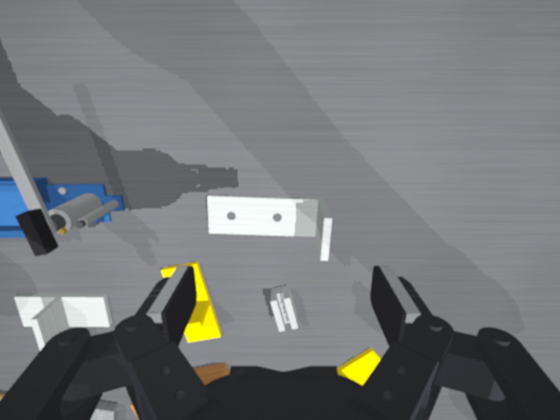

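step_arm(moves="0 0 2.2 0 0 0 -1; 0 0 0 -28.7 24.6 5 -1; 0 0 0 -28.7 24.6 30 -1; 0 0 0 0 0 35 -1; 0 0 0 0 0 35 -1")

```text
clock: 10.35
tcp_pos: [0.4704, 0.3572, 0.2023]
orientation: [[-0.999, 0.045, 0.002], [0.045, 0.999, 0.0], [-0.002, 0.0, -1.0]]
ft_force: [-0.9, 0.8, 0.3]
finger_gap: 0.0854
finger_force: 0.0
```

step_arm(moves="0 0 0 0 0 35 -1; 0 0 0 0 0 30 -1; 0 0 0 0 0 15 -1; 0 0 0 0 0 0 -1; 0 0 0 0 0 0 -1")

```text
clock: 10.77
tcp_pos: [0.4688, 0.3558, 0.1229]
orientation: [[-0.999, 0.045, -0.001], [0.045, 0.999, -0.002], [0.001, -0.002, -1.0]]
ft_force: [-0.5, 0.2, 0.7]
finger_gap: 0.0852
finger_force: 0.0
```

```bash
python3 - <<'E'
from h import *
s=env.state(); print(s['clock'],s['tcp_pos'],s['orientation'])
p,d,c=grab("side"); cv2.imwrite("pics/s1.png",cv2.resize(p[90:270,120:340,::-1],None,fx=3,fy=3))
E
```

```text
10.7667 [0.46881482 0.35583155 0.12285793] [[-0.99896997  0.04535152 -0.0014975 ]
 [ 0.04535476  0.9989685  -0.00220722]
 [ 0.00139586 -0.00227287 -0.99999644]]
```

View pics/s1.png

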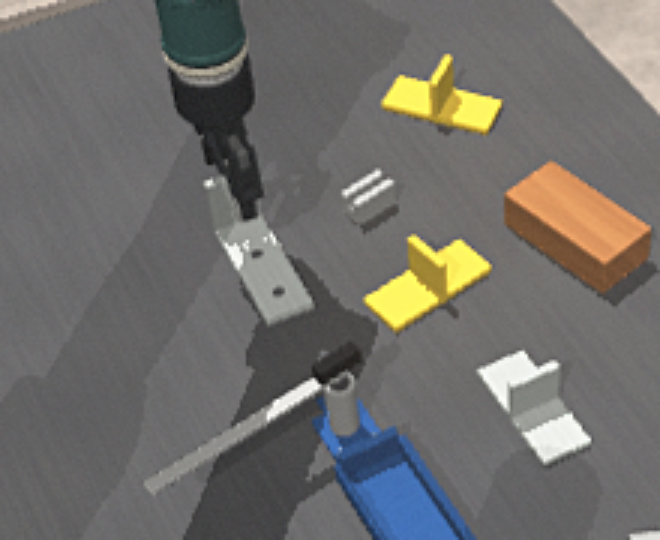

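step_arm(moves="0 0 -0.6 -1.2 12.7 0 -1; 0 0 0 0 0 5 -1; 0 0 0 0 0 0 -1; 0 0 0 0 0 0 1; 0 0 0 0 0 0 1", squeeze=80)

```text
clock: 11.23
tcp_pos: [0.4705, 0.3695, 0.1194]
orientation: [[-0.999, 0.034, 0.0], [0.034, 0.999, 0.0], [-0.0, 0.0, -1.0]]
ft_force: [-0.6, -0.0, 0.1]
finger_gap: 0.0638
finger_force: 0.0
```

step_arm(moves="0 0 0 0 0 0 1; 0 0 0 0 0 0 1; 0 0 0 0 0 0 1; 0 0 0 0 0 0 1; 0 0 0 0 0 0 1")

```text
clock: 11.65
tcp_pos: [0.4707, 0.369, 0.1193]
orientation: [[-0.999, 0.034, -0.0], [0.034, 0.999, -0.0], [0.0, -0.0, -1.0]]
ft_force: [0.4, -1.0, 0.9]
finger_gap: 0.0062
finger_force: 78.9
```

step_arm(moves="0 0 0 0 0 0 1; 0 0 0 0 0 0 1; 0 0 0 0 0 0 1; 0 0 0 0 0 -2 1; 0 0 0 0 0 -3 1")

```text
clock: 12.07
tcp_pos: [0.4699, 0.3696, 0.1233]
orientation: [[-0.999, 0.034, -0.001], [0.034, 0.999, -0.0], [0.001, -0.0, -1.0]]
ft_force: [0.3, 0.6, -2.6]
finger_gap: 0.0064
finger_force: 78.1
```

step_arm(moves="0 0 0 0 0 -10 1; 0 0 0 0 0 -25 1; 0 0 0 0 0 -30 1; 0 0 0 0 0 -20 1; 0 0 0 0 0 0 1")

```text
clock: 12.48
tcp_pos: [0.4725, 0.3711, 0.214]
orientation: [[-0.999, 0.034, 0.006], [0.034, 0.999, 0.006], [-0.006, 0.006, -1.0]]
ft_force: [0.4, 0.9, -2.1]
finger_gap: 0.0061
finger_force: 78.5
```

```bash
python3 - <<'E'
from h import *
s=env.state(); print(s['clock'],s['tcp_pos'],s['orientation'],s['finger_gap'])
p,d,c=grab("wrist"); W=cloud(p,d,c)
r=(abs(W[...,0]-.471)<.04)&(abs(W[...,1]-.29)<.065)&(W[...,2]>.06)&(W[...,2]<.14); P=W[r]
print(r.sum(),rect(P)); A=np.c_[P[:,:2]-[.47,.30],np.ones(len(P))]; k=np.linalg.lstsq(A,P[:,2],rcond=None)[0]; print('slope deg',np.degrees(k[:2]),'z',k[2])
E
```

```text
12.4833 [0.4724889  0.37106503 0.21403007] [[-0.99940113  0.03402321  0.0063089 ]
 [ 0.03406258  0.99940021  0.00624209]
 [-0.00609274  0.00645325 -0.99996062]] 0.0060943055764992515
14163 [470.9 292.4 125.7  51.1  87.9]
slope deg [1.42129802 0.3928568 ] z 0.10147802280581604
```

step_arm(moves="0 0 0 0 0 -25 1; 0 0 -2.6 0 0 -22 1; 0 0 0 2.3 -34 0 1; 0 0 0 2.3 -34 0 1; 0 0 0 2.3 -34 0 1")

```text
clock: 12.95
tcp_pos: [0.4636, 0.2664, 0.2548]
orientation: [[-1.0, -0.013, -0.001], [-0.013, 1.0, -0.001], [0.001, -0.001, -1.0]]
ft_force: [1.3, -0.9, -1.8]
finger_gap: 0.0063
finger_force: 78.9
```

step_arm(moves="0 0 0 2.3 -34 0 1; 0 0 0 2.3 -34 0 1; 0 0 0 2.3 -34 0 1; 0 0 0 2.3 -34 0 1; 0 0 0 2.3 -34 0 1")

```text
clock: 13.37
tcp_pos: [0.4539, 0.0957, 0.2549]
orientation: [[-1.0, -0.012, -0.002], [-0.012, 1.0, -0.001], [0.002, -0.001, -1.0]]
ft_force: [-0.2, -0.3, -2.5]
finger_gap: 0.0066
finger_force: 78.9
```

step_arm(moves="0 0 0 2.3 -34 0 1; 0 0 0 2.3 -34 0 1; 0 0 0 0 -14 0 1; 0 0 0 0 0 0 1; 0 0 0 0 0 0 1")

```text
clock: 13.78
tcp_pos: [0.4508, 0.0148, 0.2552]
orientation: [[-1.0, -0.009, -0.002], [-0.009, 1.0, -0.0], [0.002, -0.0, -1.0]]
ft_force: [-0.1, 0.3, -2.6]
finger_gap: 0.0064
finger_force: 78.8
```

```bash
cat >> h.py <<'E'
def dl(X,Y,Z,th):
    s=env.state(); R=s['orientation']; D=np.array([X,Y,Z])-s['tcp_pos']*1000
    t0=np.degrees(np.arctan2(R[1,1],R[0,1])); dt=(t0-th+90)%180-90
    t=np.radians(th if abs(t0-th)<100 else th+180); x=np.array([-np.sin(t),np.cos(t),0]); y=np.array([np.cos(t),np.sin(t),0])
    print('t',s['clock'],'at',np.round(s['tcp_pos']*1000,1),'th',round(t0,2),'| turn',round(dt,2),'shift',np.round([D@x,D@y,-D[2]],1),'tilt',np.round(np.degrees([R[0,2],R[1,2]]),2),'F',np.round(s['ft_force'],1),'gap',round(s['finger_gap']*1e3,1),'j',np.round(s['joints'][[2,6]]))
E
python3 - <<'E'
from h import *
dl(453.8,16.8,160,90.7)
p,d,c=grab("scene"); cv2.imwrite("pics/s2.png",cv2.resize(p[80:260,160:400,::-1],None,fx=3,fy=3))
E
```

```text
t 13.7833 at [450.8  14.8 255.2] th 90.53 | turn -0.17 shift [-3.1  2.  95.2] tilt [-0.1 -0. ] F [-0.1  0.3 -2.6] gap 6.4 j [33. 94.]
```

View pics/s2.png

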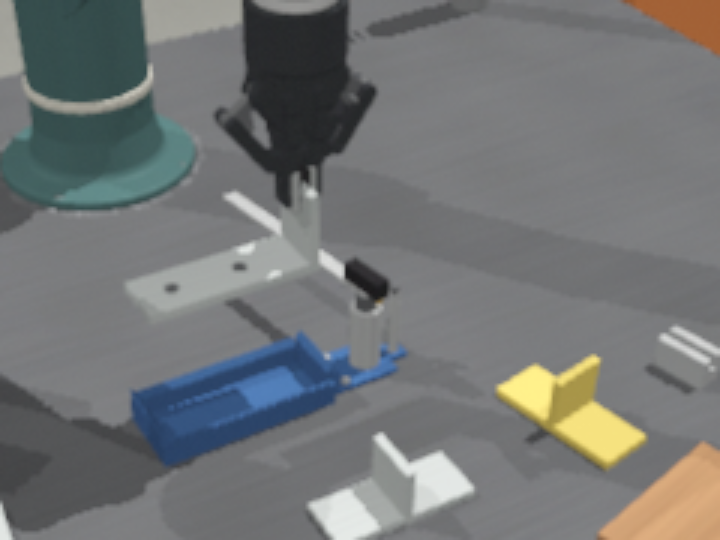

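step_arm(moves="0 0 -0.2 -3 2 0 1; 0 0 0 0 0 25 1; 0 0 0 0 0 30 1; 0 0 0 0 0 25 1; 0 0 0 0 0 5 1")

```text
clock: 14.25
tcp_pos: [0.4524, 0.0188, 0.1675]
orientation: [[-1.0, -0.018, -0.007], [-0.018, 1.0, -0.001], [0.007, -0.001, -1.0]]
ft_force: [-0.7, 0.3, -2.4]
finger_gap: 0.0064
finger_force: 78.9
```

step_arm(moves="0 0 0 0 0 0 1; 0 0 0 0 0 0 1")

```text
clock: 14.42
tcp_pos: [0.4551, 0.0179, 0.1714]
orientation: [[-1.0, -0.016, 0.0], [-0.016, 1.0, -0.0], [-0.0, -0.0, -1.0]]
ft_force: [1.3, 0.1, -3.1]
finger_gap: 0.0064
finger_force: 78.9
```

```bash
python3 - <<'E'
from h import *
dl(453.8,16.8,124,90.7)
p,d,c=grab("wrist"); W=cloud(p,d,c); boxfit(p,W)
r=(abs(W[...,0]-.455)<.035)&(abs(W[...,1]+.06)<.07)&(W[...,2]>.044)&(W[...,2]<.065); P=W[r]
print('foot',r.sum(),rect(P)); A=np.c_[P[:,:2]-[.455,-.052],np.ones(len(P))]; k=np.linalg.lstsq(A,P[:,2],rcond=None)[0]; print('slope deg',np.degrees(k[:2]),'z',k[2])
print(np.round(np.percentile(P[:,:2],[.5,99.5],axis=0)*1000,1))
cv2.imwrite("pics/w4.png",p[:,:,::-1])
E
```

```text
t 14.4167 at [455.1  17.9 171.4] th 90.92 | turn 0.22 shift [ 1.3 -1.1 47.4] tilt [ 0.02 -0.01] F [ 1.3  0.1 -3.1] gap 6.4 j [ 29. 102.]
blue 0.034 570 [436.1 -33.4 200.3  51.9  76. ] [[424.9, -134.3], [476.2, 29.2]]
blue 0.024 1307 [431.5 -33.2 199.7  36.3  84.9] [[418.3, -130.3], [440.0, 23.9]]
grip 2506 [452.8  45.4  84.3  45.5  90. ]
bar 3312 [422.8  65.7  74.6  73.7  54.2]
foot 14975 [456.6 -57.1 135.   51.1 -89. ]
slope deg [1.06142792 0.14237065] z 0.05935023033154193
[[ 430.9 -123.2]
 [ 481.7    8.8]]
```

View pics/w4.png

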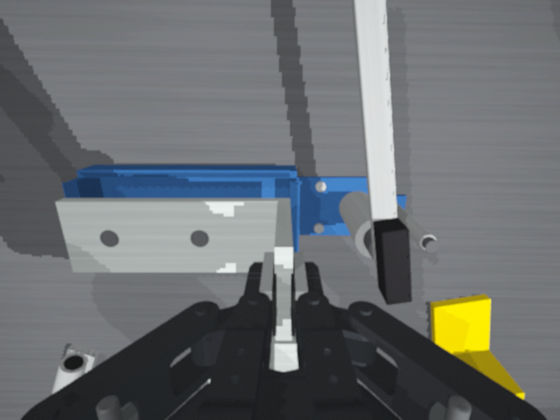

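step_arm(moves="0 0 0.2 1.5 -1.7 0 1; 0 0 0 0 0 8 1; 0 0 0 0 0 0 1; 0 0 0 0 0 0 1")

```text
clock: 14.8
tcp_pos: [0.4528, 0.0156, 0.163]
orientation: [[-1.0, -0.011, -0.0], [-0.011, 1.0, 0.0], [0.0, 0.0, -1.0]]
ft_force: [-0.5, 0.7, -2.5]
finger_gap: 0.0065
finger_force: 78.9
```

```bash
python3 - <<'E'
from h import *
dl(453.6,16.2,124,90.7)
E
```

```text
t 14.8 at [452.8  15.6 163. ] th 90.65 | turn -0.05 shift [-0.8  0.6 39. ] tilt [-0.    0.01] F [-0.5  0.7 -2.5] gap 6.5 j [ 29. 102.]
```

step_arm(moves="0 0 0 -0.7 0.6 5 1; 0 0 0 0 0 8 1; 0 0 0 0 0 8 1; 0 0 0 0 0 8 1; 0 0 0 0 0 0 1")

```text
clock: 15.22
tcp_pos: [0.4526, 0.016, 0.1321]
orientation: [[-1.0, -0.011, -0.003], [-0.011, 1.0, -0.001], [0.003, -0.001, -1.0]]
ft_force: [-0.9, 0.1, -2.8]
finger_gap: 0.0065
finger_force: 78.9
```

step_arm(moves="0 0 0 0 0 0 1; 0 0 0 0 0 4 1; 0 0 0 0 0 2 1; 0 0 0 0 0 1 1; 0 0 0 0 0 0 1")

```text
clock: 15.63
tcp_pos: [0.4536, 0.0162, 0.1269]
orientation: [[-1.0, -0.011, -0.0], [-0.011, 1.0, 0.0], [0.0, 0.0, -1.0]]
ft_force: [0.4, 0.3, -2.9]
finger_gap: 0.0063
finger_force: 78.9
```

```bash
python3 - <<'E'
from h import *
dl(453.6,16.2,123,90.7)
E
```

```text
t 15.6333 at [453.6  16.2 126.9] th 90.65 | turn -0.05 shift [0.  0.  3.9] tilt [-0.01  0.  ] F [ 0.4  0.3 -2.9] gap 6.3 j [ 26. 106.]
```

step_arm(moves="0 0 0 0 0 2 1; 0 0 0 0 0 1.5 1; 0 0 0 0 0 0.5 1; 0 0 0 0 0 0 1")

```text
clock: 15.97
tcp_pos: [0.4537, 0.0162, 0.1232]
orientation: [[-1.0, -0.011, 0.0], [-0.011, 1.0, 0.0], [-0.0, 0.0, -1.0]]
ft_force: [-1.0, 0.0, 1.2]
finger_gap: 0.0062
finger_force: 79.4
```

step_arm(moves="0 0 0 0 0 0.5 1; 0 0 0 0 0 0 1; 0 0 0 0 0 0 1")

```text
clock: 16.22
tcp_pos: [0.4538, 0.0162, 0.1231]
orientation: [[-1.0, -0.011, 0.0], [-0.011, 1.0, 0.001], [-0.0, 0.001, -1.0]]
ft_force: [-3.1, -0.4, 8.4]
finger_gap: 0.0063
finger_force: 80.6
```

step_arm(moves="0 0 0 0 0 0 0.5; 0 0 0 0 0 0 0.4; 0 0 0 0 0 0 0.4; 0 0 0 0 0 0 0.4; 0 0 0 0 0 -10 0.4")

```text
clock: 16.63
tcp_pos: [0.4528, 0.0161, 0.1316]
orientation: [[-1.0, -0.011, -0.003], [-0.011, 1.0, -0.001], [0.003, -0.001, -1.0]]
ft_force: [-0.9, 0.1, -0.2]
finger_gap: 0.0257
finger_force: 0.0
```

step_arm(moves="0 0 0 0 0 -30 0.4; 0 0 0 0 0 -40 0.4; 0 0 0 0 0 -40 0.4; 0 0 0 0 0 -40 0.4; 0 0 0 0 0 0 0.4")

```text
clock: 17.05
tcp_pos: [0.4571, 0.0157, 0.2897]
orientation: [[-1.0, -0.01, 0.013], [-0.01, 1.0, 0.004], [-0.013, 0.004, -1.0]]
ft_force: [0.6, -0.4, -0.3]
finger_gap: 0.0256
finger_force: 0.0
```

step_arm(moves="0 0 0 20 -20 0 0.4; 0 0 0 20 -20 0 0.4; 0 0 0 0 0 0 -1; 0 0 0 0 0 0 -1; 0 0 0 0 0 0 -1")

```text
clock: 17.47
tcp_pos: [0.4145, -0.0241, 0.283]
orientation: [[-1.0, -0.011, 0.001], [-0.011, 1.0, 0.001], [-0.001, 0.001, -1.0]]
ft_force: [0.0, -0.2, 1.0]
finger_gap: 0.0612
finger_force: 0.0
```

```bash
cat >> h.py <<'E'
def band(W,lo,hi,x0,x1,y0,y1,nm=''):
    m=(W[...,2]>lo)&(W[...,2]<hi)&(W[...,0]>x0)&(W[...,0]<x1)&(W[...,1]>y0)&(W[...,1]<y1)
    P=W[m]
    if len(P)<15: print(nm,'none',len(P)); return
    A=np.c_[P[:,:2]-P[:,:2].mean(0),np.ones(len(P))]; k=np.linalg.lstsq(A,P[:,2],rcond=None)[0]
    print(nm,len(P),rect(P),'z',np.round(np.percentile(P[:,2],[2,50,98])*1000,1),'slope',np.round(np.degrees(k[:2]),1),'ext',np.round(np.percentile(P[:,:2],[1,99],axis=0).T*1000,1).tolist())
E
python3 - <<'E'
from h import *
p,d,c=grab("wrist"); np.savez("pics/w5.npz",p=p,d=d,**c); W=cloud(p,d,c)
dl(479,-396,118,84.3)
boxfit(p,W); band(W,.006,.02,.42,.49,-.14,.015,'foot'); band(W,.05,.08,.42,.49,-.01,.04,'leg')
E
```

```text
t 17.5167 at [414.7 -23.8 282.9] th 90.68 | turn 6.38 shift [-100.9 -363.9  164.9] tilt [0.06 0.01] F [ 0.2 -0.   0.2] gap 68.0 j [37. 94.]
blue 0.034 363 [454.1 -34.2 200.4  59.  -89. ] [[424.9, -134.1], [483.4, 29.5]]
blue 0.024 1161 [454.4 -32.9 197.9  72.3 -88.7] [[418.1, -128.9], [490.9, 22.7]]
grip 762 [452.7  77.4  44.6  14.6  10.7]
bar 1069 [423.7  80.2  94.4  38.5  15.6]
foot 5914 [452.5 -58.6 147.3  64.7 -89.4] z [ 6.9 11.4 18.7] slope [ 0.4 -0.1] ext [[420.3, 484.4], [-127.5, 12.4]]
leg 563 [454.1  16.7  50.7   8.2   0.7] z [51.6 72.9 74.6] slope [ 4.3 60.1] ext [[428.9, 478.6], [12.5, 20.7]]
```

step_arm(moves="0 0 6.3 0 0 0 -1; 0 0 0 -4.2 -37 0 -1; 0 0 0 -4.2 -37 0 -1; 0 0 0 -4.2 -37 0 -1; 0 0 0 -4.2 -37 0 -1")

```text
clock: 17.93
tcp_pos: [0.417, -0.1741, 0.2826]
orientation: [[-0.995, 0.096, 0.0], [0.096, 0.995, -0.0], [-0.001, -0.0, -1.0]]
ft_force: [1.1, 0.4, -0.2]
finger_gap: 0.0851
finger_force: 0.0
```

step_arm(moves="0 0 0 -4.2 -37 0 -1; 0 0 0 -4.2 -37 0 -1; 0 0 0 -4.2 -37 0 -1; 0 0 0 -4.2 -37 0 -1; 0 0 0 -4.2 -37 0 -1")

```text
clock: 18.35
tcp_pos: [0.4199, -0.3607, 0.2819]
orientation: [[-0.995, 0.097, -0.001], [0.097, 0.995, -0.0], [0.001, -0.0, -1.0]]
ft_force: [0.5, 0.9, 0.6]
finger_gap: 0.0853
finger_force: 0.0
```

step_arm(moves="0 0 0 0 0 0 -1; 0 0 0 0 0 0 -1")

```text
clock: 18.52
tcp_pos: [0.4187, -0.3614, 0.2819]
orientation: [[-0.995, 0.102, -0.002], [0.102, 0.995, -0.002], [0.002, -0.002, -1.0]]
ft_force: [0.4, 0.7, 0.8]
finger_gap: 0.0854
finger_force: 0.0
```

```bash
python3 - <<'E'
from h import *
p,d,c=grab("wrist"); np.savez("pics/w6.npz",p=p,d=d,**c); W=cloud(p,d,c)
band(W,.005,.012,.43,.54,-.42,-.25,'foot'); band(W,.03,.07,.43,.53,-.42,-.37,'leg')
dl(479,-396,108,84.3)
cv2.imwrite("pics/w6.png",p[:,:,::-1])
E
```

```text
foot 4073 [ 483.6 -332.3  136.    50.7   84.2] z [5.7 7.4 9. ] slope [-0.  0.] ext [[455.1, 511.5], [-391.5, -265.7]]
leg 510 [ 477.1 -396.1   50.6    8.2   -6. ] z [32.  61.  62.5] slope [  1.3 -69.4] ext [[452.0, 501.6], [-401.6, -389.9]]
t 18.5667 at [ 419.2 -359.5  281.7] th 84.32 | turn 0.02 shift [-63.1 -30.4 173.7] tilt [-0.1   0.01] F [-0.5  1.2 -0.1] gap 85.3 j [ 46. 140.]
```

View pics/w6.png

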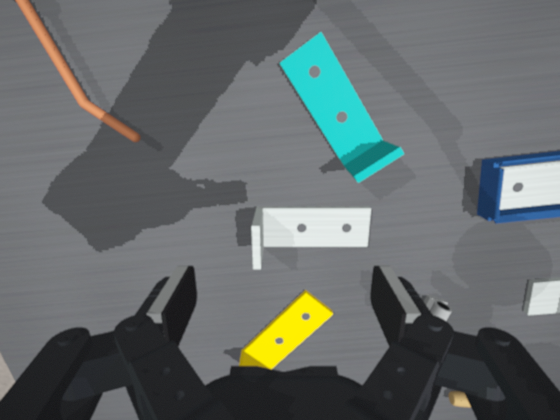

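step_arm(moves="0 0 0.2 -20.5 -10 0 -1; 0 0 0 -20.5 -10 0 -1; 0 0 0 -20.4 -10.4 0 -1; 0 0 0 0 0 30 -1; 0 0 0 0 0 30 -1")

```text
clock: 18.98
tcp_pos: [0.4802, -0.3944, 0.2227]
orientation: [[-0.995, 0.097, 0.003], [0.097, 0.995, -0.001], [-0.004, -0.001, -1.0]]
ft_force: [-0.4, 0.2, -1.1]
finger_gap: 0.0853
finger_force: 0.0
```

step_arm(moves="0 0 0 0 0 30 -1; 0 0 0 0 0 30 -1; 0 0 0 0 0 20 -1; 0 0 0 0 0 0 -1; 0 0 0 0 0 0 -1")

```text
clock: 19.4
tcp_pos: [0.4776, -0.3938, 0.1418]
orientation: [[-0.995, 0.099, -0.002], [0.099, 0.995, 0.002], [0.002, 0.002, -1.0]]
ft_force: [-0.4, -0.8, 0.2]
finger_gap: 0.0852
finger_force: 0.0
```

```bash
python3 - <<'E'
from h import *
dl(477.1,-396.1,109,84.1)
E
```

```text
t 19.4 at [ 477.6 -393.8  141.8] th 84.29 | turn 0.19 shift [ 0.3 -2.3 32.8] tilt [-0.1  0.1] F [-0.4 -0.8  0.2] gap 85.2 j [ 37. 147.]
```

step_arm(moves="0 0 0.2 0 -2.3 15 -1; 0 0 0 0 0 17.5 -1; 0 0 0 0 0 0 -1; 0 0 0 0 0 0 1; 0 0 0 0 0 0 1")

```text
clock: 19.82
tcp_pos: [0.4774, -0.3985, 0.1113]
orientation: [[-0.994, 0.105, 0.002], [0.105, 0.994, -0.001], [-0.002, -0.001, -1.0]]
ft_force: [-0.1, 0.9, 0.3]
finger_gap: 0.0637
finger_force: 0.0
```

step_arm(moves="0 0 0 0 0 0 1; 0 0 0 0 0 0 1; 0 0 0 0 0 0 1; 0 0 0 0 0 0 1; 0 0 0 0 0 0 1")

```text
clock: 20.23
tcp_pos: [0.4771, -0.3979, 0.1106]
orientation: [[-0.994, 0.105, 0.001], [0.105, 0.994, 0.001], [-0.001, 0.001, -1.0]]
ft_force: [-0.4, 1.9, 3.3]
finger_gap: 0.0062
finger_force: 78.7
```

step_arm(moves="0 0 0 0 0 0 1; 0 0 0 0 0 0 1; 0 0 0 0 0 -3 1; 0 0 0 0 0 -10 1; 0 0 0 0 0 -20 1")

```text
clock: 20.65
tcp_pos: [0.4754, -0.3972, 0.1414]
orientation: [[-0.994, 0.106, -0.004], [0.106, 0.994, 0.002], [0.004, 0.002, -1.0]]
ft_force: [-0.0, -0.2, -1.1]
finger_gap: 0.0063
finger_force: 78.2
```

step_arm(moves="0 0 0 0 0 -30 1; 0 0 0 0 0 -30 1; 0 0 0 0 0 -30 1; 0 0 0 0 0 -20 1; 0 0 0 0 0 0 1")

```text
clock: 21.07
tcp_pos: [0.4777, -0.4002, 0.2581]
orientation: [[-0.994, 0.106, 0.007], [0.106, 0.994, -0.005], [-0.007, -0.004, -1.0]]
ft_force: [0.8, -0.0, -1.8]
finger_gap: 0.0068
finger_force: 78.2
```

```bash
python3 - <<'E'
from h import *
print(env.state()['joints'])
dl(455.5,-117.5,260,90.7)
E
```

```text
[  5.66276368  31.68788657  43.19572255 100.60076173 -25.36082434
  57.35403771 142.35598776]
t 21.0667 at [ 477.7 -400.2  258.1] th 83.91 | turn -6.79 shift [ 18.8 282.9  -1.9] tilt [ 0.39 -0.28] F [ 0.8 -0.  -1.8] gap 6.8 j [ 43. 142.]
```

step_arm(moves="0 0 -6.8 0 0 0 1; 0 0 0 2.1 31 0 1; 0 0 0 2.1 31 0 1; 0 0 0 2.1 31 0 1; 0 0 0 2.1 31 0 1")

```text
clock: 21.48
tcp_pos: [0.4657, -0.2729, 0.2521]
orientation: [[-1.0, -0.012, -0.002], [-0.012, 1.0, 0.0], [0.002, 0.0, -1.0]]
ft_force: [1.0, -0.4, -1.6]
finger_gap: 0.0063
finger_force: 78.7
```

step_arm(moves="0 0 0 2.1 31 0 1; 0 0 0 2.1 31 0 1; 0 0 0 2.1 31 0 1; 0 0 0 2.1 31 0 1; 0 0 0 2.1 31 0 1")

```text
clock: 21.9
tcp_pos: [0.4532, -0.1179, 0.2524]
orientation: [[-1.0, -0.013, -0.001], [-0.013, 1.0, 0.0], [0.001, 0.0, -1.0]]
ft_force: [0.8, 0.8, -2.3]
finger_gap: 0.0065
finger_force: 78.7
```

step_arm(moves="0 0 0 0 0 0 1; 0 0 0 0 0 0 1; 0 0 0 0 0 0 1")

```text
clock: 22.15
tcp_pos: [0.454, -0.1197, 0.2528]
orientation: [[-1.0, -0.013, -0.0], [-0.013, 1.0, -0.001], [0.0, -0.001, -1.0]]
ft_force: [-0.3, -0.2, -1.9]
finger_gap: 0.0062
finger_force: 78.8
```

```bash
python3 - <<'E'
from h import *
dl(455.5,-121.3,195,90.7)
E
```

```text
t 22.15 at [ 454.  -119.7  252.8] th 90.76 | turn 0.06 shift [-1.5 -1.6 57.8] tilt [-0.01 -0.03] F [-0.3 -0.2 -1.9] gap 6.2 j [ 44. 116.]
```

step_arm(moves="0 0 0 -1.5 -1.6 10 1; 0 0 0 0 0 25 1; 0 0 0 0 0 22 1; 0 0 0 0 0 0 1; 0 0 0 0 0 0 1")

```text
clock: 22.57
tcp_pos: [0.4548, -0.1224, 0.1949]
orientation: [[-1.0, -0.01, -0.003], [-0.01, 1.0, -0.001], [0.003, -0.001, -1.0]]
ft_force: [0.9, -0.6, -1.3]
finger_gap: 0.0065
finger_force: 78.8
```

step_arm(moves="0 0 0 0 0 0 1; 0 0 0 0 0 0 1")

```text
clock: 22.73
tcp_pos: [0.4564, -0.1218, 0.1969]
orientation: [[-1.0, -0.012, 0.002], [-0.012, 1.0, -0.0], [-0.002, -0.0, -1.0]]
ft_force: [0.6, 0.6, -1.4]
finger_gap: 0.0065
finger_force: 78.8
```

```bash
python3 - <<'E'
from h import *
dl(455.5,-121.3,195,90.7)
p,d,c=grab("wrist"); W=cloud(p,d,c); np.savez("pics/w7.npz",p=p,d=d,**c)
band(W,.082,.105,.42,.49,-.105,.02,'foot'); band(W,.065,.079,.42,.49,-.01,.03,'longleg'); 
p,d,c=grab("scene"); W=cloud(p,d,c);band(W,.07,.105,.42,.49,-.105,.03,'foot')
E
```

```text
t 22.7333 at [ 456.4 -121.8  196.9] th 90.68 | turn -0.02 shift [0.9 0.5 1.9] tilt [ 0.12 -0.02] F [ 0.6  0.6 -1.4] gap 6.5 j [ 40. 122.]
foot 14167 [455.9 -46.9 116.3  51.2 -89.4] z [89.4 93.9 95.1] slope [1.2 0.1] ext [[430.6, 480.4], [-103.5, 9.4]]
longleg 217 [433.   16.2   9.4   7.8  89.9] z [65.4 72.3 74.5] slope [ 5.4 21.9] ext [[429.2, 436.4], [11.6, 20.5]]
foot 730 [457.7 -41.5 126.8  54.8 -88.5] z [75.2 94.9 97.5] slope [-3.9 -1.5] ext [[431.9, 483.9], [-103.0, 18.8]]
```

step_arm(moves="0 0 0 0.9 0.3 10 1; 0 0 0 0 0 15 1; 0 0 0 0 0 15 1; 0 0 0 0 0 10 1; 0 0 0 0 0 0 1")

```text
clock: 23.25
tcp_pos: [0.4537, -0.1203, 0.1442]
orientation: [[-1.0, -0.013, -0.003], [-0.013, 1.0, 0.0], [0.003, 0.0, -1.0]]
ft_force: [-0.9, -0.4, -2.3]
finger_gap: 0.0064
finger_force: 78.9
```

step_arm(moves="0 0 0 0 0 0 1; 0 0 0 0 0 0 1")

```text
clock: 23.42
tcp_pos: [0.4551, -0.1209, 0.1464]
orientation: [[-1.0, -0.013, 0.001], [-0.013, 1.0, -0.0], [-0.001, -0.0, -1.0]]
ft_force: [-0.1, -0.1, -1.1]
finger_gap: 0.0063
finger_force: 78.9
```

```bash
python3 - <<'E'
from h import *
dl(455.5,-121.5,123,90.7)
E
```

```text
t 23.4167 at [ 455.1 -120.9  146.4] th 90.74 | turn 0.04 shift [-0.3 -0.6 23.4] tilt [ 0.05 -0.01] F [-0.1 -0.1 -1.1] gap 6.3 j [ 36. 127.]
```

step_arm(moves="0 0 0 0 -0.5 7 1; 0 0 0 0 0 7 1; 0 0 0 0 0 4 1; 0 0 0 0 0 0 1; 0 0 0 0 0 0 1")

```text
clock: 23.83
tcp_pos: [0.4546, -0.1212, 0.1277]
orientation: [[-1.0, -0.013, -0.001], [-0.013, 1.0, 0.0], [0.001, 0.0, -1.0]]
ft_force: [0.8, 0.4, -1.1]
finger_gap: 0.0063
finger_force: 78.8
```

step_arm(moves="0 0 0 0 0 2 1; 0 0 0 0 0 2 1; 0 0 0 0 0 1 1; 0 0 0 0 0 0 1; 0 0 0 0 0 0 1")

```text
clock: 24.25
tcp_pos: [0.4548, -0.1212, 0.123]
orientation: [[-1.0, -0.013, 0.0], [-0.013, 1.0, 0.0], [-0.0, 0.0, -1.0]]
ft_force: [-0.2, -0.0, -1.6]
finger_gap: 0.0063
finger_force: 78.8
```

step_arm(moves="0 0 0 0 0 0.7 1; 0 0 0 0 0 0.5 1; 0 0 0 0 0 0 1")

```text
clock: 24.5
tcp_pos: [0.4549, -0.1213, 0.1225]
orientation: [[-1.0, -0.013, 0.0], [-0.013, 1.0, 0.001], [-0.0, 0.001, -1.0]]
ft_force: [-2.6, 0.6, 8.2]
finger_gap: 0.0066
finger_force: 80.5
```

step_arm(moves="0 0 0 0 0 0.4 1; 0 0 0 0 0 0.3 1; 0 0 0 0 0 0 1")

```text
clock: 24.75
tcp_pos: [0.455, -0.1215, 0.1224]
orientation: [[-1.0, -0.013, 0.001], [-0.013, 1.0, 0.001], [-0.001, 0.001, -1.0]]
ft_force: [-5.1, 1.5, 16.8]
finger_gap: 0.0066
finger_force: 81.9
```

step_arm(moves="0 0 0 0 0 0 0.4; 0 0 0 0 0 0 0.4; 0 0 0 0 0 0 0.4; 0 0 0 0 0 0 0.4; 0 0 0 0 0 -10 0.4")

```text
clock: 25.17
tcp_pos: [0.4539, -0.1209, 0.1302]
orientation: [[-1.0, -0.013, -0.003], [-0.013, 1.0, 0.0], [0.003, 0.0, -1.0]]
ft_force: [0.5, -0.2, -0.1]
finger_gap: 0.0258
finger_force: 0.0
```

step_arm(moves="0 0 0 0 0 -30 0.4; 0 0 0 0 0 -40 0.4; 0 0 0 0 0 -40 0.4; 0 0 0 0 0 -40 0.4; 0 0 0 5 30 0 0.4")

```text
clock: 25.58
tcp_pos: [0.4532, -0.0969, 0.2884]
orientation: [[-1.0, -0.004, 0.014], [-0.004, 1.0, -0.002], [-0.014, -0.002, -1.0]]
ft_force: [1.8, 0.1, 0.8]
finger_gap: 0.0256
finger_force: 0.0
```

step_arm(moves="0 0 0 10 30 0 0.4; 0 0 0 10 30 0 0.2; 0 0 0 0 0 0 0; 0 0 0 0 0 0 0; 0 0 0 0 0 0 0")

```text
clock: 26.0
tcp_pos: [0.4288, -0.0319, 0.2815]
orientation: [[-1.0, -0.013, 0.001], [-0.013, 1.0, 0.0], [-0.001, 0.0, -1.0]]
ft_force: [0.1, -0.4, 0.5]
finger_gap: 0.0428
finger_force: 0.0
```

```bash
python3 - <<'E'
from h import *
dl(615.6,9,110,90.5)
p,d,c=grab("wrist"); W=cloud(p,d,c); np.savez("pics/w8.npz",p=p,d=d,**c); cv2.imwrite("pics/w8.png",p[:,:,::-1])
boxfit(p,W); band(W,.06,.08,.42,.49,0,.03,'longleg');band(W,.06,.08,.42,.49,-.135,-.105,'shortleg'); band(W,.01,.035,.43,.48,-.11,.01,'foot')
band(W,.03,.058,.58,.66,-.03,.05,'web'); band(W,.004,.012,.57,.66,-.07,.09,'tee base')
E
```

```text
t 26.0 at [428.8 -31.9 281.5] th 90.75 | turn 0.25 shift [-187.1   39.3  171.5] tilt [0.05 0.  ] F [ 0.1 -0.4  0.5] gap 42.8 j [44. 98.]
blue 0.034 139 [436.4 -32.3 200.7  54.8  74.7] [[424.6, -134.1], [479.7, 29.8]]
blue 0.024 1083 [454.5 -52.8 159.   71.4 -89.3] [[418.3, -128.6], [490.1, 22.7]]
grip 820 [452.8  77.2  44.7  14.7  10.3]
bar 1140 [427.2  72.1  95.7  15.3   9.4]
longleg 527 [454.1  16.7  50.6   8.3   0.5] z [61.1 73.2 74.7] slope [ 1.7 32.1] ext [[429.1, 478.8], [12.5, 20.7]]
shortleg 611 [ 455.1 -120.6   50.6    8.6    0.6] z [60.6 72.9 74.5] slope [  2.1 -40.3] ext [[430.1, 479.3], [-124.7, -116.3]]
foot 4373 [454.9 -50.  119.9  49.9 -90. ] z [17.8 19.4 20.8] slope [0.1 0.1] ext [[430.3, 478.9], [-108.8, 8.8]]
web 379 [ 6.141e+02  7.900e+00  5.070e+01  8.300e+00 -1.000e-01] z [30.8 52.9 54.5] slope [ 7.9 53.4] ext [[589.3, 639.1], [3.8, 11.8]]
tee base 1825 [614.9  -8.   91.7  52.   89.7] z [5.1 7.4 8.8] slope [0.3 0.1] ext [[589.4, 639.5], [-53.7, 33.7]]
```

View pics/w8.png

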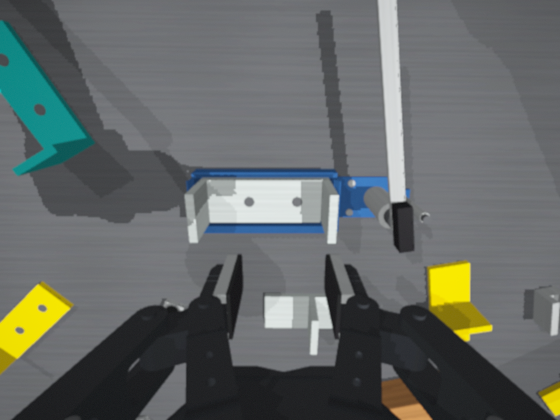

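step_arm(moves="0 0 0.7 -31 6.7 0 0; 0 0 0 -31 6.7 0 0; 0 0 0 -31 6.7 0 0; 0 0 0 -31 6.7 0 0; 0 0 0 -31 6.7 0 0")

```text
clock: 26.47
tcp_pos: [0.5853, 0.0011, 0.2807]
orientation: [[-1.0, 0.001, -0.0], [0.001, 1.0, -0.001], [0.0, -0.001, -1.0]]
ft_force: [0.6, 0.5, 0.4]
finger_gap: 0.0428
finger_force: 0.0
```

step_arm(moves="0 0 0 -31 6.7 0 0; 0 0 0 0 0 25 0; 0 0 0 0 0 30 0; 0 0 0 0 0 30 0; 0 0 0 0 0 20 0")

```text
clock: 26.88
tcp_pos: [0.6138, 0.0073, 0.1729]
orientation: [[-1.0, 0.001, -0.003], [0.001, 1.0, -0.002], [0.003, -0.002, -1.0]]
ft_force: [-0.1, -0.4, -0.9]
finger_gap: 0.0428
finger_force: 0.0
```

step_arm(moves="0 0 0 0 0 20 0; 0 0 0 0 0 10 0; 0 0 0 0 0 0 0; 0 0 0 0 0 0 0")

```text
clock: 27.22
tcp_pos: [0.6148, 0.008, 0.1461]
orientation: [[-1.0, 0.001, -0.0], [0.001, 1.0, -0.001], [0.0, -0.001, -1.0]]
ft_force: [0.0, 0.0, 1.2]
finger_gap: 0.0428
finger_force: 0.0
```

```bash
python3 - <<'E'
from h import *
dl(614.3,8.2,101,90)
E
```

```text
t 27.2167 at [614.8   8.  146.1] th 89.97 | turn -0.03 shift [ 0.5  0.2 45.1] tilt [-0.02 -0.05] F [0.  0.  1.2] gap 42.8 j [ 34. 110.]
```

step_arm(moves="0 0 0 0.4 0.2 20 0; 0 0 0 0 0 20 0; 0 0 0 0 0 5 0; 0 0 0 0 0 0 0; 0 0 0 0 0 0 1")

```text
clock: 27.63
tcp_pos: [0.6149, 0.0091, 0.1024]
orientation: [[-1.0, -0.001, 0.002], [-0.001, 1.0, -0.0], [-0.002, -0.0, -1.0]]
ft_force: [0.0, -0.8, -0.6]
finger_gap: 0.0319
finger_force: 0.0
```

step_arm(moves="0 0 0 0 0 0 1; 0 0 0 0 0 0 1; 0 0 0 0 0 0 1; 0 0 0 0 0 0 1; 0 0 0 0 0 0 1")

```text
clock: 28.05
tcp_pos: [0.6151, 0.0092, 0.1028]
orientation: [[-1.0, -0.001, 0.003], [-0.001, 1.0, 0.0], [-0.003, 0.0, -1.0]]
ft_force: [-0.3, -1.1, 5.8]
finger_gap: 0.0063
finger_force: 79.6
```

step_arm(moves="0 0 0 0 0 0 1; 0 0 0 0 0 -5 1; 0 0 0 0 0 -20 1; 0 0 0 0 0 -30 1; 0 0 0 0 0 -30 1")

```text
clock: 28.47
tcp_pos: [0.6133, 0.0094, 0.1865]
orientation: [[-1.0, -0.001, -0.002], [-0.001, 1.0, -0.0], [0.002, -0.0, -1.0]]
ft_force: [1.5, -0.1, -0.7]
finger_gap: 0.0066
finger_force: 78.5
```

step_arm(moves="0 0 0 0 0 -30 1; 0 0 0 0 0 -15 1; 0 0 0 0 0 0 1; 0 0 0 0 0 0 1")

```text
clock: 28.8
tcp_pos: [0.6141, 0.0097, 0.2318]
orientation: [[-1.0, -0.001, 0.001], [-0.001, 1.0, 0.001], [-0.001, 0.001, -1.0]]
ft_force: [-0.3, 0.4, -1.9]
finger_gap: 0.0064
finger_force: 78.7
```

```bash
python3 - <<'E'
from h import *
dl(454.7,-52,230,90.7)
E
```

```text
t 28.8 at [614.1   9.7 231.8] th 90.07 | turn -0.63 shift [160.2 -59.8   1.8] tilt [0.08 0.05] F [-0.3  0.4 -1.9] gap 6.4 j [ 38. 106.]
```

step_arm(moves="0 0 -0.6 26.6 -10 0 1; 0 0 0 26.6 -10 0 1; 0 0 0 26.6 -10 0 1; 0 0 0 26.6 -10 0 1; 0 0 0 26.6 -10 0 1")

```text
clock: 29.22
tcp_pos: [0.4791, -0.042, 0.2294]
orientation: [[-1.0, -0.012, -0.003], [-0.012, 1.0, -0.001], [0.003, -0.001, -1.0]]
ft_force: [-0.2, 0.0, -1.6]
finger_gap: 0.0068
finger_force: 78.5
```

step_arm(moves="0 0 0 26.6 -10 0 1; 0 0 0 0 0 0 1; 0 0 0 0 0 10 1; 0 0 0 0 0 20 1; 0 0 0 0 0 0 1")

```text
clock: 29.63
tcp_pos: [0.4537, -0.0512, 0.1978]
orientation: [[-1.0, -0.013, -0.006], [-0.013, 1.0, -0.001], [0.006, -0.001, -1.0]]
ft_force: [-0.9, 0.4, -1.1]
finger_gap: 0.0067
finger_force: 78.4
```

step_arm(moves="0 0 0 0 0 0 1; 0 0 0 0 0 0 1")

```text
clock: 29.8
tcp_pos: [0.4555, -0.0521, 0.2007]
orientation: [[-1.0, -0.011, -0.001], [-0.011, 1.0, -0.001], [0.001, -0.001, -1.0]]
ft_force: [1.5, -0.1, -2.1]
finger_gap: 0.0065
finger_force: 78.4
```

```bash
python3 - <<'E'
from h import *
dl(455.3,-52,185,90.7)
p,d,c=grab("wrist"); W=cloud(p,d,c); np.savez("pics/w9.npz",p=p,d=d,**c)
band(W,.098,.118,.41,.50,-.13,.03,'tee base'); band(W,.065,.08,.41,.5,.0,.03,'longleg'); band(W,.065,.08,.41,.5,-.135,-.105,'shortleg')
E
```

```text
t 29.8 at [455.5 -52.1 200.7] th 90.66 | turn -0.04 shift [ 0.2  0.1 15.7] tilt [-0.05 -0.06] F [ 1.5 -0.1 -2.1] gap 6.5 j [ 41. 113.]
tee base 13928 [455.  -52.  124.6  51.3 -89.2] z [100.4 105.3 106.7] slope [0.8 0. ] ext [[429.7, 479.3], [-112.9, 9.0]]
longleg 234 [434.2  16.2  10.7   8.5  -0.7] z [65.7 73.1 74.7] slope [ 8.8 20.1] ext [[429.1, 438.6], [12.1, 20.3]]
shortleg 249 [ 435.7 -121.    11.4    8.5    0.6] z [65.6 72.9 74.4] slope [  7.9 -19.9] ext [[430.1, 440.4], [-125.2, -116.8]]
```

step_arm(moves="0 0 0 0 0 15 1; 0 0 0 0 0 15 1; 0 0 0 0 0 15 1; 0 0 0 0 0 15 1; 0 0 0 0 0 0 1")

```text
clock: 30.27
tcp_pos: [0.4544, -0.0518, 0.1396]
orientation: [[-1.0, -0.012, -0.003], [-0.012, 1.0, -0.0], [0.003, -0.0, -1.0]]
ft_force: [0.0, 0.3, -0.4]
finger_gap: 0.0064
finger_force: 78.5
```

step_arm(moves="0 0 0 0 0 0 1; 0 0 0 0 0 6 1; 0 0 0 0 0 6 1; 0 0 0 0 0 0 1; 0 0 0 0 0 0 1")

```text
clock: 30.68
tcp_pos: [0.4551, -0.0521, 0.1292]
orientation: [[-1.0, -0.011, 0.0], [-0.011, 1.0, 0.0], [-0.0, 0.0, -1.0]]
ft_force: [-0.1, 0.0, -1.4]
finger_gap: 0.0065
finger_force: 78.5
```

```bash
python3 - <<'E'
from h import *
dl(455.3,-52,122.8,90.7)
E
```

```text
t 30.6833 at [455.1 -52.1 129.2] th 90.65 | turn -0.05 shift [-0.2  0.1  6.4] tilt [0.   0.01] F [-0.1  0.  -1.4] gap 6.5 j [ 34. 120.]
```

step_arm(moves="0 0 0 0 0 3 1; 0 0 0 0 0 2.5 1; 0 0 0 0 0 1 1; 0 0 0 0 0 0 1; 0 0 0 0 0 0.5 1")

```text
clock: 31.1
tcp_pos: [0.4551, -0.0521, 0.1227]
orientation: [[-1.0, -0.011, -0.0], [-0.011, 1.0, 0.001], [0.0, 0.001, -1.0]]
ft_force: [-6.0, 1.3, 19.3]
finger_gap: 0.0068
finger_force: 81.8
```

step_arm(moves="0 0 0 0 0 0.3 1; 0 0 0 0 0 0.3 1; 0 0 0 0 0 0 1")

```text
clock: 31.35
tcp_pos: [0.4551, -0.0521, 0.1227]
orientation: [[-1.0, -0.011, 0.0], [-0.011, 1.0, 0.002], [-0.0, 0.002, -1.0]]
ft_force: [-5.7, 1.8, 20.3]
finger_gap: 0.0063
finger_force: 81.9
```

step_arm(moves="0 0 0 0 0 0 0.4; 0 0 0 0 0 0 0.4; 0 0 0 0 0 0 0.4; 0 0 0 0 0 0 0.4; 0 0 0 0 0 -15 0.4")

```text
clock: 31.77
tcp_pos: [0.4538, -0.052, 0.1349]
orientation: [[-1.0, -0.011, -0.004], [-0.011, 1.0, -0.001], [0.004, -0.001, -1.0]]
ft_force: [-0.2, 0.0, 0.4]
finger_gap: 0.0258
finger_force: 0.0
```

step_arm(moves="0 0 0 0 0 -30 0.4; 0 0 0 0 0 -35 0.4; 0 0 0 0 0 -40 0.4; 0 0 0 0 0 -40 0.4; 0 0 7 0 0 0 0")

```text
clock: 32.18
tcp_pos: [0.4584, -0.0531, 0.2876]
orientation: [[-0.994, 0.112, 0.012], [0.112, 0.994, 0.003], [-0.011, 0.004, -1.0]]
ft_force: [2.3, 0.0, 0.5]
finger_gap: 0.0367
finger_force: 0.0
```

```bash
python3 - <<'E'
from h import *
dl(587,382,280,13.5)
p,d,c=grab("wrist"); W=cloud(p,d,c); np.savez("pics/w10.npz",p=p,d=d,**c)
band(W,.06,.08,.42,.49,-.08,-.02,'web'); band(W,.015,.04,.431,.478,-.11,.008,'base'); band(W,.06,.08,.42,.49,0.,.03,'longleg');band(W,.06,.08,.42,.49,-.135,-.105,'shortleg')
E
```

```text
t 32.1833 at [458.4 -53.1 287.6] th 83.56 | turn 70.06 shift [393.  226.6   7.6] tilt [0.67 0.16] F [2.3 0.  0.5] gap 36.7 j [48. 98.]
web 455 [454.9 -51.4  50.4   8.    0.7] z [64.6 73.4 74.7] slope [ 1.9 -6.5] ext [[429.9, 479.4], [-55.4, -47.4]]
base 4123 [454.5 -51.  118.   47.  -90. ] z [25.9 27.4 28.8] slope [-0.   0.1] ext [[431.4, 477.4], [-108.9, 7.0]]
longleg 588 [454.2  16.7  50.3   8.4   0.7] z [61.  73.2 74.7] slope [ 1.1 34.5] ext [[429.2, 478.5], [12.5, 20.8]]
shortleg 597 [ 455.2 -120.6   50.2    8.6    0.8] z [60.9 72.9 74.5] slope [  1.7 -39.5] ext [[430.2, 479.6], [-124.8, -116.3]]
```

step_arm(moves="0 0 7 0 0 0 0; 0 0 7 0 0 0 0; 0 0 7 0 0 0 0; 0 0 7 0 0 0 0; 0 0 7 0 0 0 -0.5")

```text
clock: 32.65
tcp_pos: [0.4544, -0.052, 0.2805]
orientation: [[-0.748, 0.663, -0.002], [0.663, 0.748, -0.001], [0.001, -0.002, -1.0]]
ft_force: [0.5, 0.3, -0.0]
finger_gap: 0.0535
finger_force: 0.0
```

step_arm(moves="0 0 7 0 0 0 -0.6; 0 0 7 0 0 0 -0.6; 0 0 7 0 0 0 -0.6; 0 0 7 0 0 0 -0.6; 0 0 7 0 0 0 -0.6")

```text
clock: 33.07
tcp_pos: [0.4544, -0.052, 0.2805]
orientation: [[-0.232, 0.973, -0.002], [0.973, 0.232, -0.001], [-0.0, -0.002, -1.0]]
ft_force: [-0.3, -0.4, 0.1]
finger_gap: 0.0684
finger_force: 0.0
```

step_arm(moves="0 0 0 30 17.7 0 -0.6; 0 0 0 30 17.7 0 -0.6; 0 0 0 30 17.7 0 -0.6; 0 0 0 30 17.7 0 -0.6; 0 0 0 30 17.7 0 -0.6")

```text
clock: 33.48
tcp_pos: [0.5053, 0.1162, 0.2802]
orientation: [[-0.238, 0.971, -0.002], [0.971, 0.238, -0.001], [-0.001, -0.002, -1.0]]
ft_force: [0.5, -0.0, -0.3]
finger_gap: 0.0683
finger_force: 0.0
```

step_arm(moves="0 0 0 30 17.7 0 -0.6; 0 0 0 30 17.7 0 -0.6; 0 0 0 30 17.7 0 -0.6; 0 0 0 30 17.7 0 -0.6; 0 0 0 30 17.7 0 -0.6")

```text
clock: 33.9
tcp_pos: [0.5559, 0.2828, 0.2796]
orientation: [[-0.238, 0.971, -0.002], [0.971, 0.238, -0.002], [-0.001, -0.003, -1.0]]
ft_force: [1.3, 0.1, 0.1]
finger_gap: 0.0679
finger_force: 0.0
```

step_arm(moves="0 0 0 30 17.7 0 -0.6; 0 0 0 30 17.7 0 -0.6; 0 0 0 30 17.7 0 -0.6; 0 0 0 0 0 0 -0.6; 0 0 0 0 0 0 -0.6")

```text
clock: 34.32
tcp_pos: [0.5857, 0.3833, 0.2785]
orientation: [[-0.241, 0.97, -0.002], [0.97, 0.241, -0.003], [-0.002, -0.003, -1.0]]
ft_force: [-0.1, 0.2, 0.3]
finger_gap: 0.0684
finger_force: 0.0
```

```bash
python3 - <<'E'
from h import *
p,d,c=grab("wrist"); W=cloud(p,d,c); np.savez("pics/w11.npz",p=p,d=d,**c); cv2.imwrite("pics/w11.png",p[:,:,::-1])
band(W,.018,.034,.55,.66,.27,.38,'slot'); dl(601.2,324.1,80,13.5)
E
```

```text
slot 894 [601.8 324.8  50.1  26.5  14.4] z [19.3 28.7 30.5] slope [ 0.6 -2.4] ext [[576.2, 627.1], [308.3, 342.0]]
t 34.3667 at [586.1 381.  279.1] th 13.77 | turn 0.27 shift [-58.8   1.4 199.1] tilt [-0.13 -0.17] F [-0.1 -1.4  0.3] gap 68.2 j [50.  2.]
```

View pics/w11.png

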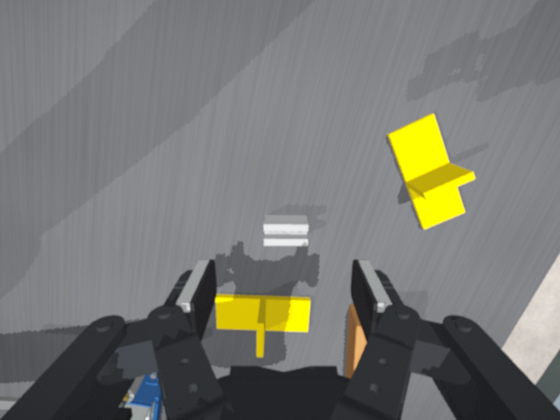

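step_arm(moves="0 0 -0.2 -20 0.6 0 -0.6; 0 0 0 -20 0.6 0 -0.6; 0 0 0 -18.3 0.4 0 -0.6; 0 0 0 0 0 30 -0.6; 0 0 0 0 0 30 -0.6")

```text
clock: 34.78
tcp_pos: [0.6037, 0.3211, 0.2228]
orientation: [[-0.235, 0.972, 0.003], [0.972, 0.235, 0.002], [0.001, 0.004, -1.0]]
ft_force: [-0.2, 0.6, -0.3]
finger_gap: 0.0685
finger_force: 0.0
```

step_arm(moves="0 0 0 0 0 30 -0.6; 0 0 0 0 0 30 -0.6; 0 0 0 0 0 25 -0.6; 0 0 0 0 0 0 -0.6; 0 0 0 0 0 0 -0.6")

```text
clock: 35.2
tcp_pos: [0.6016, 0.3229, 0.1355]
orientation: [[-0.238, 0.971, -0.002], [0.971, 0.238, -0.002], [-0.002, -0.003, -1.0]]
ft_force: [0.6, -0.2, 0.4]
finger_gap: 0.0683
finger_force: 0.0
```

```bash
python3 - <<'E'
from h import *
dl(601.8,324.8,76,14)
p,d,c=grab("wrist"); W=cloud(p,d,c)
band(W,.018,.034,.56,.65,.29,.36,'slot')
E
```

```text
t 35.2 at [601.6 322.9 135.5] th 13.76 | turn -0.24 shift [ 1.8  0.7 59.5] tilt [-0.14 -0.14] F [ 0.6 -0.2  0.4] gap 68.3 j [44. 12.]
slot 2919 [601.7 324.   50.1  26.8  13.5] z [18.7 28.9 30.4] slope [ 0.6 -2.4] ext [[575.9, 626.8], [308.0, 341.8]]
```

step_arm(moves="0 0 0 1.3 0.6 15 -0.6; 0 0 0 0 0 20 -0.6; 0 0 0 0 0 15 -0.6; 0 0 0 0 0 8.5 -0.6; 0 0 0 0 0 0 -0.6")

```text
clock: 35.67
tcp_pos: [0.6015, 0.3259, 0.0763]
orientation: [[-0.239, 0.971, -0.002], [0.971, 0.239, -0.001], [-0.001, -0.003, -1.0]]
ft_force: [-0.1, 0.2, 0.3]
finger_gap: 0.0681
finger_force: 0.0
```

step_arm(moves="0 0 0 0 0 0 -0.6; 0 0 0 0 0 0 1; 0 0 0 0 0 0 1; 0 0 0 0 0 0 1; 0 0 0 0 0 0 1")

```text
clock: 36.08
tcp_pos: [0.6033, 0.3265, 0.0796]
orientation: [[-0.239, 0.971, 0.002], [0.971, 0.239, 0.001], [0.001, 0.002, -1.0]]
ft_force: [-0.8, 1.0, 5.6]
finger_gap: 0.0486
finger_force: 83.7
```

step_arm(moves="0 0 0 0 0 0 1; 0 0 0 0 0 0 1; 0 0 0 0 0 0 1; 0 0 0 0 0 0 1; 0 0 0 0 0 0 1")

```text
clock: 36.5
tcp_pos: [0.6033, 0.3266, 0.0796]
orientation: [[-0.239, 0.971, 0.002], [0.971, 0.239, 0.001], [0.001, 0.002, -1.0]]
ft_force: [-0.8, -1.4, 6.4]
finger_gap: 0.0484
finger_force: 83.7
```

```bash
python3 - <<'E'
from h import *
dl(601.8,324.8,76,14)
E
```

```text
t 36.5 at [603.3 326.6  79.6] th 13.85 | turn -0.15 shift [-1.4 -1.9  3.6] tilt [0.12 0.07] F [-0.8 -1.4  6.4] gap 48.4 j [40. 14.]
```

step_arm(moves="0 0 0 0 0 -5 1; 0 0 0 0 0 -20 1; 0 0 0 0 0 -35 1; 0 0 0 0 0 -38 1; 0 0 0 0 0 -38 1")

```text
clock: 36.92
tcp_pos: [0.6016, 0.326, 0.2147]
orientation: [[-0.239, 0.971, -0.002], [0.971, 0.239, -0.001], [-0.001, -0.002, -1.0]]
ft_force: [0.7, 0.3, -2.7]
finger_gap: 0.0482
finger_force: 83.2
```

step_arm(moves="0 0 0 0 0 -38 1; 0 0 6.6 0 0 0 1; 0 0 6.6 0 0 0 1; 0 0 0 0 0 0 1; 0 0 0 0 0 0 1")

```text
clock: 37.33
tcp_pos: [0.6017, 0.3265, 0.2514]
orientation: [[-0.015, 1.0, -0.001], [1.0, 0.015, -0.001], [-0.001, -0.001, -1.0]]
ft_force: [0.3, -0.1, -3.2]
finger_gap: 0.0481
finger_force: 83.3
```

```bash
python3 - <<'E'
from h import *
dl(454.2,-15,230,.7)
E
```

```text
t 37.3333 at [601.7 326.5 251.4] th 0.85 | turn 0.15 shift [-339.7 -151.7   21.4] tilt [-0.06 -0.04] F [ 0.3 -0.1 -3.2] gap 48.1 j [52. -3.]
```

step_arm(moves="0 0 0.1 -31 -13.8 0 1; 0 0 0 -31 -13.8 0 1; 0 0 0 -31 -13.8 0 1; 0 0 0 -31 -13.8 0 1; 0 0 0 -31 -13.8 0 1")

```text
clock: 37.75
tcp_pos: [0.5336, 0.1692, 0.2513]
orientation: [[-0.013, 1.0, -0.001], [1.0, 0.013, -0.001], [-0.001, -0.001, -1.0]]
ft_force: [0.3, -0.6, -2.6]
finger_gap: 0.0484
finger_force: 83.5
```

step_arm(moves="0 0 0 -31 -13.8 0 1; 0 0 0 -31 -13.8 0 1; 0 0 0 -31 -13.8 0 1; 0 0 0 -31 -13.8 0 1; 0 0 0 -31 -13.8 0 1")

```text
clock: 38.17
tcp_pos: [0.4662, 0.0136, 0.2516]
orientation: [[-0.013, 1.0, -0.001], [1.0, 0.013, -0.0], [-0.0, -0.001, -1.0]]
ft_force: [1.3, -0.3, -2.0]
finger_gap: 0.0479
finger_force: 83.5
```

step_arm(moves="0 0 0 -30 -13.8 0 1; 0 0 0 0 0 15 1; 0 0 0 0 0 30 1; 0 0 0 0 0 20 1; 0 0 0 0 0 0 1")

```text
clock: 38.58
tcp_pos: [0.4514, -0.0152, 0.1841]
orientation: [[-0.012, 1.0, -0.007], [1.0, 0.012, -0.001], [-0.001, -0.007, -1.0]]
ft_force: [-1.3, 0.1, -2.0]
finger_gap: 0.048
finger_force: 83.7
```

step_arm(moves="0 0 0 0 0 0 1; 0 0 0 0 0 0 1")

```text
clock: 38.75
tcp_pos: [0.4544, -0.0155, 0.1878]
orientation: [[-0.01, 1.0, 0.001], [1.0, 0.01, -0.0], [-0.0, 0.001, -1.0]]
ft_force: [-0.5, -0.8, -2.7]
finger_gap: 0.0483
finger_force: 83.7
```

```bash
python3 - <<'E'
from h import *
dl(454.2,-15,150,.7)
p,d,c=grab("wrist"); W=cloud(p,d,c); np.savez("pics/w12.npz",p=p,d=d,**c)
band(W,.11,.14,.42,.49,-.06,.05,'block'); band(W,.06,.08,.42,.49,-.08,-.03,'web'); band(W,.06,.08,.42,.49,0.,.03,'longleg')
p,d,c=grab("scene"); W=cloud(p,d,c); band(W,.09,.14,.42,.49,-.06,.05,'block')
cv2.imwrite("pics/s3.png",cv2.resize(p[100:280,160:400,::-1],None,fx=3,fy=3))
E
```

```text
t 38.75 at [454.4 -15.5 187.8] th 0.59 | turn -0.11 shift [ 0.5 -0.2 37.8] tilt [ 0.06 -0.02] F [-0.5 -0.8 -2.7] gap 48.3 j [55. 31.]
block 8755 [455.1 -17.6  70.   28.3   0.7] z [112.1 134.4 138.7] slope [  0.4 -16.6] ext [[423.8, 487.9], [-30.6, -3.8]]
web none 0
longleg 1390 [4.547e+02 1.690e+01 5.010e+01 8.500e+00 4.000e-01] z [61.3 73.1 74.5] slope [  0.6 -42.3] ext [[430.1, 479.1], [12.9, 21.1]]
block 224 [ 4.575e+02 -1.670e+01  6.410e+01  2.600e+01 -1.000e-01] z [109.4 129.  139.7] slope [-8.8  6.5] ext [[428.5, 489.3], [-29.4, -4.4]]
```

View pics/s3.png

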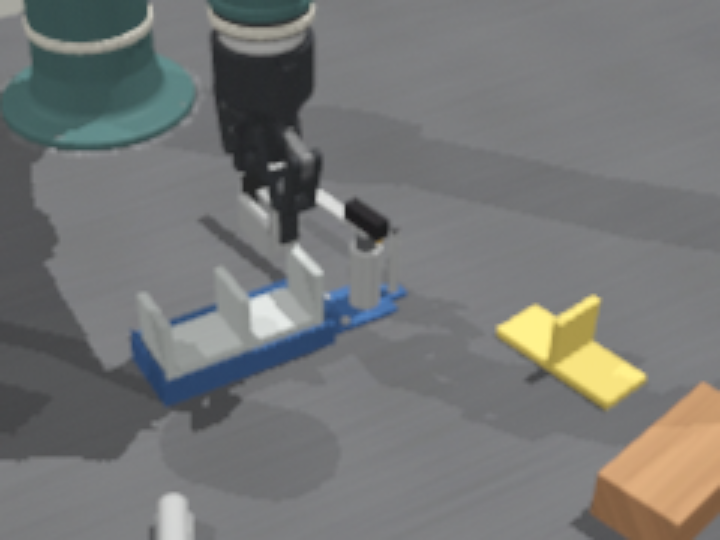

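step_arm(moves="0 0 0 0 0 15 1; 0 0 0 0 0 20 1; 0 0 0 0 0 20 1; 0 0 0 0 0 10 1; 0 0 0 0 0 0 1")

```text
clock: 39.27
tcp_pos: [0.4535, -0.0148, 0.1213]
orientation: [[-0.011, 1.0, -0.002], [1.0, 0.011, -0.0], [-0.0, -0.002, -1.0]]
ft_force: [-0.3, -0.1, -2.9]
finger_gap: 0.0485
finger_force: 83.8
```

step_arm(moves="0 0 0 0 0 5 1; 0 0 0 0 0 5 1; 0 0 0 0 0 0 1; 0 0 0 0 0 0 1")

```text
clock: 39.6
tcp_pos: [0.4542, -0.015, 0.1124]
orientation: [[-0.01, 1.0, 0.001], [1.0, 0.01, 0.0], [0.0, 0.001, -1.0]]
ft_force: [-0.3, 0.0, -2.7]
finger_gap: 0.0483
finger_force: 83.8
```

```bash
python3 - <<'E'
from h import *
dl(454.2,-15,107.6,.7)
E
```

```text
t 39.6 at [454.2 -15.  112.4] th 0.57 | turn -0.13 shift [ 0.  -0.   4.8] tilt [0.05 0.01] F [-0.3  0.  -2.7] gap 48.3 j [45. 39.]
```

step_arm(moves="0 0 0 0 0 2 1; 0 0 0 0 0 2 1; 0 0 0 0 0 0.7 1; 0 0 0 0 0 0 1")

```text
clock: 39.93
tcp_pos: [0.454, -0.015, 0.1075]
orientation: [[-0.01, 1.0, 0.0], [1.0, 0.01, 0.001], [0.001, 0.0, -1.0]]
ft_force: [-0.7, -1.4, 0.5]
finger_gap: 0.048
finger_force: 84.2
```

step_arm(moves="0 0 0 0 0 0.5 1; 0 0 0 0 0 0.4 1; 0 0 0 0 0 0 1; 0 0 0 0 0 0 1")

```text
clock: 40.27
tcp_pos: [0.454, -0.0151, 0.1074]
orientation: [[-0.01, 1.0, 0.0], [1.0, 0.01, 0.002], [0.002, 0.0, -1.0]]
ft_force: [-5.0, 1.4, 16.3]
finger_gap: 0.0483
finger_force: 86.2
```

step_arm(moves="0 0 0 0 0 0 -0.6; 0 0 0 0 0 0 -0.6; 0 0 0 0 0 0 -0.6; 0 0 0 0 0 -5 -0.6; 0 0 0 0 0 -20 -0.6")

```text
clock: 40.68
tcp_pos: [0.4526, -0.0152, 0.1302]
orientation: [[-0.009, 1.0, -0.004], [1.0, 0.009, -0.001], [-0.001, -0.004, -1.0]]
ft_force: [0.7, -1.0, 0.1]
finger_gap: 0.0685
finger_force: 0.0
```

step_arm(moves="0 0 0 0 0 -35 -0.6; 0 0 0 0 0 -38 -0.6; 0 0 0 0 0 -38 -0.6; 0 0 0 0 0 -34 -0.6; 0 0 6.2 0 0 0 -0.6")

```text
clock: 41.1
tcp_pos: [0.4567, -0.016, 0.2816]
orientation: [[0.1, 0.995, 0.009], [0.995, -0.1, 0.004], [0.005, 0.009, -1.0]]
ft_force: [2.0, 0.8, 0.4]
finger_gap: 0.068
finger_force: 0.0
```

step_arm(moves="0 0 6.2 0 0 0 -0.6; 0 0 6.2 0 0 0 -0.6; 0 0 6 0 0 0 -0.6; 0 0 0 -3 32.6 0 -0.6; 0 0 0 -3 32.6 0 -0.6")

```text
clock: 41.52
tcp_pos: [0.5112, -0.0441, 0.2761]
orientation: [[0.402, 0.916, -0.001], [0.916, -0.402, 0.002], [0.001, -0.002, -1.0]]
ft_force: [0.8, -0.2, 1.4]
finger_gap: 0.0684
finger_force: 0.0
```

step_arm(moves="0 0 0 -3 32.6 0 -0.6; 0 0 0 -3 32.6 0 -0.6; 0 0 0 -3 32.6 0 -0.6; 0 0 0 -3 32.6 0 -0.6; 0 0 0 -2 32.6 0 -0.6")

```text
clock: 41.93
tcp_pos: [0.6552, -0.1274, 0.2761]
orientation: [[0.408, 0.913, -0.001], [0.913, -0.408, -0.0], [-0.0, -0.001, -1.0]]
ft_force: [-0.3, 0.9, 0.3]
finger_gap: 0.0685
finger_force: 0.0
```

step_arm(moves="0 0 0 0 0 0 -0.6; 0 0 0 0 0 0 -0.6")

```text
clock: 42.1
tcp_pos: [0.6544, -0.1279, 0.2758]
orientation: [[0.409, 0.912, -0.001], [0.912, -0.409, -0.002], [-0.002, -0.0, -1.0]]
ft_force: [0.7, -0.6, 0.2]
finger_gap: 0.0682
finger_force: 0.0
```

```bash
python3 - <<'E'
from h import *
p,d,c=grab("wrist"); W=cloud(p,d,c); np.savez("pics/w13.npz",p=p,d=d,**c); cv2.imwrite("pics/w13.png",p[:,:,::-1])
band(W,.015,.034,.57,.69,-.24,-.12,'pipe'); dl(630,-181,76,-24)
band(W,.05,.064,.425,.485,-.045,.012,'slot in box')
p,d,c=grab("scene"); W=cloud(p,d,c);band(W,.012,.034,.57,.69,-.24,-.12,'pipe');band(W,.048,.064,.425,.485,-.045,.012,'slot in box')
E
```

```text
pipe 844 [ 628.5 -183.1   50.7   21.4  -23.1] z [17.1 27.3 30. ] slope [ -7.9 -18.6] ext [[605.1, 653.9], [-197.9, -165.4]]
t 42.15 at [ 653.6 -127.   276. ] th -24.12 | turn -0.12 shift [-59.    0.4 200. ] tilt [-0.08 -0.03] F [-1.   0.2  0. ] gap 68.3 j [57. 13.]
slot in box 1027 [ 4.543e+02 -1.710e+01  5.160e+01  2.630e+01  2.000e-01] z [50.8 57.2 58.7] slope [-1.5  0.4] ext [[429.4, 479.5], [-30.2, -4.2]]
pipe 234 [ 629.7 -181.7   53.1   21.2  -23.8] z [15.6 28.  32.2] slope [-6.2  2.2] ext [[603.5, 655.2], [-200.3, -165.2]]
slot in box 60 [466.9  -7.4  40.3  17.6 -27.2] z [48.4 56.8 60.9] slope [-3.9 11.9] ext [[447.2, 482.1], [-22.8, -0.9]]
```

View pics/w13.png

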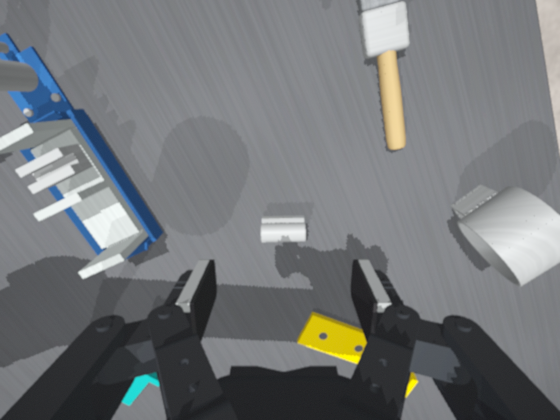

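```bash
python3 - <<'E'
from h import *
q=np.load("pics/w13.npz"); W=cloud(q['p'],q['d'],q); p=q['p']
for v in range(180,222,6): print(v,[(tuple(np.round(W[v,u]*1000).astype(int).tolist()),int(p[v,u].mean())) for u in range(450,500,8)])
band(W,.005,.034,.77,.87,-.28,-.15,'thing')
for n in("scene0","side0"):
    z=np.load(f"pics/{n}.npz"); V=cloud(z['p'],z['d'],z); band(V,.005,.034,.77,.87,-.26,-.17,n)
    print(np.round(proj(z,[.82,-.22,.02])))
E
```

```text
180 [((828, -211, -1), 138), ((836, -215, 0), 137), ((845, -219, -1), 125), ((853, -222, 0), 126), ((862, -227, -1), 126), ((870, -230, 0), 123), ((878, -234, 0), 124)]
186 [((826, -219, -1), 138), ((835, -222, -1), 128), ((842, -225, 0), 123), ((851, -230, 0), 123), ((858, -231, 4), 144), ((868, -237, 0), 124), ((878, -242, -2), 122)]
192 [((824, -226, -1), 139), ((833, -230, -2), 126), ((841, -233, -1), 124), ((847, -234, 6), 147), ((851, -233, 14), 145), ((854, -231, 24), 151), ((857, -229, 33), 116)]
198 [((823, -233, -2), 135), ((830, -236, 0), 127), ((837, -237, 5), 148), ((840, -235, 16), 147), ((844, -234, 24), 150), ((847, -231, 35), 155), ((848, -227, 48), 128)]
204 [((821, -241, -2), 134), ((826, -239, 8), 147), ((830, -238, 18), 146), ((835, -238, 24), 150), ((837, -234, 36), 120), ((838, -229, 50), 132), ((841, -228, 58), 154)]
210 [((818, -247, 0), 133), ((821, -242, 16), 140), ((825, -241, 24), 150), ((827, -236, 38), 118), ((830, -233, 48), 138), ((833, -232, 56), 154), ((837, -231, 63), 165)]
216 [((817, -255, -1), 129), ((825, -259, -1), 128), ((817, -239, 39), 116), ((821, -236, 49), 139), ((824, -234, 58), 156), ((829, -234, 63), 167), ((834, -234, 68), 177)]
thing 707 [ 842.9 -254.7   55.9   41.    17.2] z [ 5.5 17.6 33. ] slope [-3.3  5.5] ext [[813.6, 858.3], [-279.1, -230.1]]
scene0 295 [ 856.4 -243.1   33.6   27.   -89.3] z [15.8 22.5 33.5] slope [-8.7 32.5] ext [[843.6, 869.5], [-259.7, -228.0]]
[241. 355.]
side0 157 [ 823.3 -220.2   93.7   79.6   -1.4] z [ 5.6 23.3 32.7] slope [-2.1 -6.3] ext [[788.8, 868.8], [-259.7, -189.1]]
[406. 250.]
```

```bash
python3 - <<'E'
from h import *
a=np.load("pics/w13.npz")['p'][160:300,430:560]; b=np.load("pics/scene0.npz")['p'][325:420,170:270]; d=np.load("pics/side0.npz")['p'][215:290,395:475]
r=[cv2.resize(i,(264,int(264*i.shape[0]/i.shape[1])),interpolation=cv2.INTER_CUBIC) for i in(a,b,d)]
H=max(i.shape[0] for i in r); o=np.hstack([np.pad(i,((0,H-i.shape[0]),(0,0),(0,0))) for i in r]); cv2.imwrite("pics/crop.png",o[:,:,::-1])
E
```

```text
(no output)
```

View pics/crop.png

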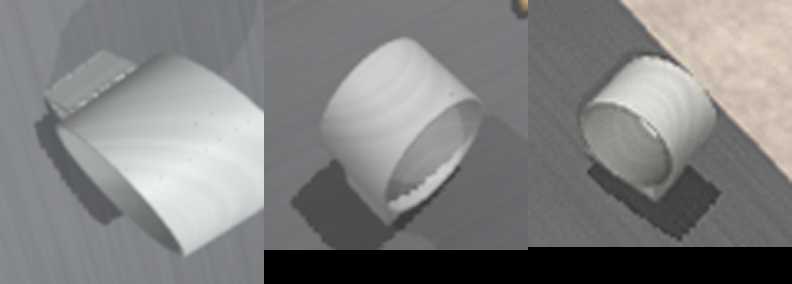

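step_arm(moves="0 0 -0.5 -20 0 0 -0.6; 0 0 0 -20 0 0 -0.6; 0 0 0 -20.7 0 0 -0.6; 0 0 0 0 0 30 -0.6; 0 0 0 0 0 30 -0.6")

```text
clock: 42.62
tcp_pos: [0.6292, -0.1829, 0.2183]
orientation: [[0.401, 0.916, 0.005], [0.916, -0.401, -0.0], [0.002, 0.004, -1.0]]
ft_force: [0.4, 0.9, -0.7]
finger_gap: 0.0683
finger_force: 0.0
```

step_arm(moves="0 0 0 0 0 30 -0.6; 0 0 0 0 0 30 -0.6; 0 0 0 0 0 20 -0.6; 0 0 0 0 0 0 -0.6; 0 0 0 0 0 0 -0.6")

```text
clock: 43.03
tcp_pos: [0.629, -0.1809, 0.1364]
orientation: [[0.399, 0.917, -0.002], [0.917, -0.399, 0.001], [-0.0, -0.002, -1.0]]
ft_force: [0.5, -0.6, 1.5]
finger_gap: 0.0682
finger_force: 0.0
```

```bash
python3 - <<'E'
from h import *
p,d,c=grab("wrist"); W=cloud(p,d,c)
band(W,.015,.034,.57,.69,-.24,-.12,'pipe')
band(W,.005,.034,.57,.69,-.24,-.12,'pipe all')
dl(628.8,-182.6,76,-23.6)
E
```

```text
pipe 2568 [ 628.6 -182.6   50.1   20.7  -23.8] z [17.3 27.5 30. ] slope [ -8.6 -20.4] ext [[605.3, 653.5], [-198.3, -165.7]]
pipe all 3203 [ 629.  -181.8   50.3   22.5  -23.8] z [ 6.2 26.5 29.9] slope [-21.  -48.6] ext [[605.7, 654.0], [-198.0, -164.9]]
t 43.0833 at [ 629.9 -181.6  137.7] th -23.52 | turn 0.08 shift [-1.4 -0.6 61.7] tilt [ 0.06 -0.02] F [ 0.  -0.1  0.4] gap 68.4 j [50. 24.]
```

step_arm(moves="0 0 0 -1 -0.5 15 -0.6; 0 0 0 0 0 20 -0.6; 0 0 0 0 0 15 -0.6; 0 0 0 0 0 10 -0.6; 0 0 0 0 0 0 -0.6")

```text
clock: 43.5
tcp_pos: [0.6279, -0.1821, 0.0745]
orientation: [[0.399, 0.917, -0.003], [0.917, -0.399, 0.001], [-0.0, -0.003, -1.0]]
ft_force: [-1.0, 1.2, 1.4]
finger_gap: 0.0684
finger_force: 0.0
```

step_arm(moves="0 0 0 0 0 0 -0.6; 0 0 0 0 0 0 1; 0 0 0 0 0 0 1; 0 0 0 0 0 0 1; 0 0 0 0 0 0 1")

```text
clock: 43.92
tcp_pos: [0.6296, -0.1832, 0.0778]
orientation: [[0.4, 0.917, 0.002], [0.917, -0.4, -0.001], [0.0, 0.002, -1.0]]
ft_force: [-0.2, 0.1, 5.8]
finger_gap: 0.0485
finger_force: 83.7
```

step_arm(moves="0 0 0 0 0 0 1; 0 0 0 0 0 0 1; 0 0 0 0 0 0 1; 0 0 0 0 0 0 1; 0 0 0 0 0 0 1")

```text
clock: 44.33
tcp_pos: [0.6296, -0.1832, 0.0778]
orientation: [[0.4, 0.917, 0.002], [0.917, -0.4, -0.001], [0.0, 0.002, -1.0]]
ft_force: [-0.2, -0.2, 6.0]
finger_gap: 0.0481
finger_force: 83.8
```

```bash
python3 - <<'E'
from h import *
dl(628.8,-182.6,76,-23.6)
E
```

```text
t 44.3333 at [ 629.6 -183.2   77.8] th -23.56 | turn 0.04 shift [ 0.2 -1.   1.8] tilt [ 0.13 -0.03] F [-0.2 -0.2  6. ] gap 48.1 j [46. 27.]
```

step_arm(moves="0 0 0 0 0 -5 1; 0 0 0 0 0 -20 1; 0 0 0 0 0 -35 1; 0 0 0 0 0 -38 1; 0 0 0 0 0 -38 1")

```text
clock: 44.75
tcp_pos: [0.6281, -0.1823, 0.2131]
orientation: [[0.4, 0.917, -0.002], [0.917, -0.4, 0.0], [-0.001, -0.002, -1.0]]
ft_force: [0.8, -0.2, -2.0]
finger_gap: 0.0481
finger_force: 83.3
```

step_arm(moves="0 0 0 0 0 -32 1; 0 0 -6.1 0 0 0 1; 0 0 -6.1 0 0 0 1; 0 0 -6.1 0 0 0 1; 0 0 -6.1 0 0 0 1")

```text
clock: 45.17
tcp_pos: [0.6284, -0.1821, 0.2443]
orientation: [[-0.02, 1.0, -0.001], [1.0, 0.02, 0.001], [0.001, -0.001, -1.0]]
ft_force: [0.5, -0.3, -3.0]
finger_gap: 0.0487
finger_force: 83.3
```

step_arm(moves="0 0 0 0 0 0 1; 0 0 0 0 0 0 1")

```text
clock: 45.33
tcp_pos: [0.6285, -0.1825, 0.2443]
orientation: [[-0.012, 1.0, -0.0], [1.0, 0.012, 0.001], [0.001, -0.0, -1.0]]
ft_force: [-0.4, -1.3, -2.6]
finger_gap: 0.0481
finger_force: 83.3
```

```bash
python3 - <<'E'
from h import *
dl(455,-86,185,.7)
E
```

```text
t 45.3333 at [ 628.5 -182.5  244.3] th 0.67 | turn -0.03 shift [  98.7 -172.3   59.3] tilt [-0.02  0.05] F [-0.4 -1.3 -2.6] gap 48.1 j [50. 41.]
```

step_arm(moves="0 0 0 14.1 -24.6 0 1; 0 0 0 14.1 -24.6 0 1; 0 0 0 14.1 -24.6 0 1; 0 0 0 14.1 -24.6 0 1; 0 0 0 14.1 -24.6 0 1")

```text
clock: 45.75
tcp_pos: [0.5033, -0.1135, 0.244]
orientation: [[-0.011, 1.0, -0.001], [1.0, 0.011, 0.0], [0.0, -0.001, -1.0]]
ft_force: [0.5, -0.5, -2.2]
finger_gap: 0.0483
finger_force: 83.6
```

step_arm(moves="0 0 0 14.1 -24.6 0 1; 0 0 0 14.1 -24.6 0 1; 0 0 0 0 0 15 1; 0 0 0 0 0 25 1; 0 0 0 0 0 19 1")

```text
clock: 46.17
tcp_pos: [0.455, -0.0854, 0.1848]
orientation: [[-0.013, 1.0, 0.001], [1.0, 0.013, 0.001], [0.001, 0.001, -1.0]]
ft_force: [0.6, -0.8, -2.4]
finger_gap: 0.0486
finger_force: 83.6
```

step_arm(moves="0 0 0 0 0 0 1; 0 0 0 0 0 0 1; 0 0 0 0 0 0 1")

```text
clock: 46.42
tcp_pos: [0.4557, -0.0872, 0.1862]
orientation: [[-0.013, 1.0, 0.001], [1.0, 0.013, -0.001], [-0.001, 0.001, -1.0]]
ft_force: [0.9, 0.2, -3.0]
finger_gap: 0.0483
finger_force: 83.6
```

```bash
python3 - <<'E'
from h import *
dl(455,-86,105.8,.7)
p,d,c=grab("wrist"); W=cloud(p,d,c)
band(W,.11,.14,.42,.49,-.13,-.05,'block'); band(W,.06,.08,.42,.49,-.08,-.03,'web'); band(W,.06,.08,.42,.49,0.,.03,'longleg'); band(W,.05,.064,.425,.485,-.045,.012,'slot in box')
E
```

```text
t 46.4167 at [455.7 -87.2 186.2] th 0.73 | turn 0.03 shift [ 1.2 -0.7 80.4] tilt [ 0.06 -0.04] F [ 0.9  0.2 -3. ] gap 48.3 j [53. 38.]
block 7616 [ 4.55e+02 -8.63e+01  7.00e+01  2.37e+01  1.00e-01] z [111.7 133.6 138.7] slope [  0.7 -55.6] ext [[421.8, 488.2], [-96.0, -75.0]]
web 1446 [455.5 -51.5  49.9   8.8   0.6] z [61.4 73.1 74.6] slope [  0.5 -38.8] ext [[430.9, 479.8], [-55.7, -47.2]]
longleg 1706 [454.7  16.6  50.2   8.3   0.5] z [62.7 73.3 74.8] slope [-0.1 23.7] ext [[430.2, 479.2], [12.4, 20.7]]
slot in box 2209 [ 4.538e+02 -1.720e+01  4.990e+01  2.620e+01  2.000e-01] z [51.6 57.4 58.7] slope [-0.1  0.2] ext [[429.1, 478.1], [-30.0, -4.2]]
```

step_arm(moves="0 0 0 0.8 -0.6 15 1; 0 0 0 0 0 20 1; 0 0 0 0 0 20 1; 0 0 0 0 0 15 1; 0 0 0 0 0 0 1")

```text
clock: 46.88
tcp_pos: [0.4541, -0.0857, 0.1143]
orientation: [[-0.014, 1.0, -0.002], [1.0, 0.014, 0.0], [0.0, -0.002, -1.0]]
ft_force: [-0.8, 0.5, -2.5]
finger_gap: 0.0481
finger_force: 83.6
```

step_arm(moves="0 0 0 0 0 3 1; 0 0 0 0 0 2 1; 0 0 0 0 0 0 1; 0 0 0 0 0 0 1")

```text
clock: 47.22
tcp_pos: [0.4552, -0.0858, 0.1112]
orientation: [[-0.015, 1.0, 0.002], [1.0, 0.015, 0.0], [0.0, 0.002, -1.0]]
ft_force: [0.2, 0.6, -1.8]
finger_gap: 0.0483
finger_force: 83.7
```

```bash
python3 - <<'E'
from h import *
dl(455,-86,105.8,.7)
E
```

```text
t 47.2167 at [455.2 -85.8 111.2] th 0.85 | turn 0.15 shift [-0.2 -0.2  5.4] tilt [0.09 0.01] F [ 0.2  0.6 -1.8] gap 48.3 j [43. 47.]
```

step_arm(moves="0 0 0 0 0 2 1; 0 0 0 0 0 2 1; 0 0 0 0 0 1.2 1; 0 0 0 0 0 0 1; 0 0 0 0 0 0.3 1")

```text
clock: 47.63
tcp_pos: [0.4548, -0.0857, 0.1057]
orientation: [[-0.015, 1.0, 0.001], [1.0, 0.015, 0.002], [0.002, 0.001, -1.0]]
ft_force: [-4.5, 1.7, 17.0]
finger_gap: 0.0484
finger_force: 85.8
```

step_arm(moves="0 0 0 0 0 0.4 1; 0 0 0 0 0 0.4 1; 0 0 0 0 0 0 1; 0 0 0 0 0 0 1")

```text
clock: 47.97
tcp_pos: [0.4548, -0.0858, 0.1057]
orientation: [[-0.015, 1.0, 0.001], [1.0, 0.015, 0.003], [0.003, 0.001, -1.0]]
ft_force: [-6.5, 2.0, 24.5]
finger_gap: 0.0485
finger_force: 87.0
```

step_arm(moves="0 0 0 0 0 0 -0.6; 0 0 0 0 0 0 -0.6; 0 0 0 0 0 0 -0.6; 0 0 0 0 0 -5 -0.6; 0 0 0 0 0 -20 -0.6")

```text
clock: 48.38
tcp_pos: [0.4532, -0.0856, 0.1278]
orientation: [[-0.015, 1.0, -0.005], [1.0, 0.015, -0.0], [-0.0, -0.005, -1.0]]
ft_force: [-0.2, -0.2, 0.8]
finger_gap: 0.0684
finger_force: 0.0
```

step_arm(moves="0 0 0 0 0 -35 -0.6; 0 0 0 0 0 -38 -0.6; 0 0 0 0 0 -38 -0.6; 0 0 0 0 0 -34 -0.6; 0 0 0 30 0 0 -0.6")

```text
clock: 48.8
tcp_pos: [0.4569, -0.0612, 0.2798]
orientation: [[-0.006, 1.0, 0.011], [1.0, 0.006, -0.001], [-0.001, 0.011, -1.0]]
ft_force: [2.4, -0.5, 0.9]
finger_gap: 0.0684
finger_force: 0.0
```

step_arm(moves="0 0 0 33 0 0 -0.6; 0 0 0 33 0 0 -0.6; 0 0 0 33 0 0 -0.6; 0 0 0 34.7 -2 0 -0.6; 0 0 0 0 0 0 -0.6")

```text
clock: 49.22
tcp_pos: [0.4495, 0.0845, 0.2739]
orientation: [[-0.025, 1.0, -0.001], [1.0, 0.025, 0.001], [0.001, -0.001, -1.0]]
ft_force: [0.0, 0.8, -0.3]
finger_gap: 0.0687
finger_force: 0.0
```

```bash
python3 - <<'E'
from h import *
from scipy import ndimage as nd
dl(453,77.8,280,-80.5)
p,d,c=grab("wrist"); W=cloud(p,d,c); np.savez("pics/w14.npz",p=p,d=d,**c)
band(W,.04,.064,.425,.485,-.045,.012,'slot'); band(W,.04,.064,.425,.485,-.114,-.058,'pipe')
band(W,.06,.08,.42,.49,-.08,-.03,'web'); band(W,.06,.08,.42,.49,0.,.03,'longleg'); band(W,.06,.08,.42,.49,-.135,-.105,'shortleg')
boxfit(p,W)
for n in("scene","side"):
    p,d,c=grab(n); W=cloud(p,d,c)
    m=(W[...,2]>.006)&(W[...,2]<.13)&(W[...,0]>.3)&(W[...,0]<1.1)&(abs(W[...,1])<.6)
    l,k=nd.label(m); print(n)
    for i in range(1,k+1):
        q=l==i
        if q.sum()>50: print(int(np.nonzero(q)[1].mean()),int(np.nonzero(q)[0].mean()),rect(W[q])[:4],round(np.percentile(W[q][:,2],99)*1000),end='; ')
E
```

```text
t 49.2167 at [449.5  84.5 273.9] th 1.4 | turn 81.9 shift [ 2.3  7.1 -6.1] tilt [-0.05  0.08] F [ 0.   0.8 -0.3] gap 68.7 j [63.  7.]
slot 1261 [453.9 -16.6  50.2  27.8   1.6] z [43.1 56.2 58.3] slope [ 0.9 -1.8] ext [[429.4, 478.4], [-29.9, -3.3]]
pipe 700 [454.2 -84.   50.2  17.5   0.7] z [48.8 55.3 57.8] slope [  0.6 -23.1] ext [[429.6, 479.0], [-92.2, -75.5]]
web 659 [455.5 -50.7  50.    9.7   1.1] z [60.6 71.7 74.1] slope [  0.6 -55. ] ext [[430.6, 479.7], [-55.2, -46.3]]
longleg 667 [454.7  17.2  49.9   9.1   0.5] z [60.5 72.4 74.3] slope [  0.4 -51.2] ext [[430.4, 479.0], [13.1, 21.7]]
shortleg 503 [ 455.7 -119.1   50.     8.2    0.5] z [60.3 68.5 73.8] slope [  0.2 -75.1] ext [[431.6, 480.0], [-122.0, -115.2]]
blue 0.034 148 [454.8 -24.6 216.5  57.  -89.5] [[425.9, -132.5], [484.0, 29.9]]
blue 0.024 1004 [454.6  -9.5 240.1  71.7 -89.2] [[419.3, -127.5], [491.2, 28.4]]
grip 884 [453.4  77.9  44.   14.5  11. ]
bar 1062 [423.8  80.5  95.4  29.3  26.2]
scene
276 177 [388.4  64.3 179.2  49.2] 103; 237 208 [456.8 -38.6 187.3  74. ] 76; 351 215 [603.7 194.8 125.8  54.7] 56; 457 218 [743.8 426.9 127.   50. ] 56; 135 221 [ 350.5 -295.1  135.1   52. ] 64; 387 255 [766.  176.8 143.3  71.2] 48; 22 246 [ 333.3 -536.4   83.6   15.2] 27; 320 308 [800.9 -47.7 199.1  43.5] 23; 123 325 [ 640.9 -378.8  139.    51.8] 64; 221 372 [ 850.7 -268.5   82.9   61.6] 99; side
269 120 [754.8 411.3  86.6  58.1] 56; 255 121 [717.4 453.6  56.1  42.5] 13; 312 164 [774.8 174.4 146.4 101.4] 50; 261 182 [603.7 189.2 126.9  55.1] 57; 361 208 [798.  -50.8 205.2  42.6] 25; 246 250 [424.8 -29.5 242.  182.6] 101; 431 251 [ 851.1 -272.2   82.9   67.6] 100; 392 332 [ 640.7 -383.7  135.8   52.9] 64; 268 354 [ 350.1 -300.3  132.2   51.8] 64;
```

step_arm(moves="0 0 6.8 0 0 0 -0.6; 0 0 6.8 0 0 0 -0.6; 0 0 6.8 0 0 0 -0.6; 0 0 6.8 0 0 0 -0.6; 0 0 6.8 0 0 0 -0.6")

```text
clock: 49.78
tcp_pos: [0.4502, 0.076, 0.2743]
orientation: [[0.555, 0.832, 0.0], [0.832, -0.555, 0.0], [0.0, 0.0, -1.0]]
ft_force: [1.0, 0.2, -0.2]
finger_gap: 0.0686
finger_force: 0.0
```

step_arm(moves="0 0 6.8 0 0 0 -0.6; 0 0 6.8 0 0 0 -0.6; 0 0 6.8 0 0 0 -0.6; 0 0 6.8 0 0 0 -0.6; 0 0 6.8 0 0 0 -0.6")

```text
clock: 50.2
tcp_pos: [0.4503, 0.0761, 0.2744]
orientation: [[0.925, 0.38, 0.0], [0.38, -0.925, 0.0], [0.0, -0.0, -1.0]]
ft_force: [0.7, -0.1, -1.3]
finger_gap: 0.0678
finger_force: 0.0
```

step_arm(moves="0 0 6.8 0 0 0 -0.6; 0 0 6.8 0 0 0 -0.6; 0 0 0 0 0 0 -0.6; 0 0 0 0 0 0 -0.6")

```text
clock: 50.53
tcp_pos: [0.4502, 0.0765, 0.2741]
orientation: [[0.987, 0.161, 0.0], [0.161, -0.987, -0.001], [-0.0, 0.001, -1.0]]
ft_force: [-0.2, -0.2, -0.4]
finger_gap: 0.0685
finger_force: 0.0
```

```bash
python3 - <<'E'
from h import *
dl(453.2,77.8,155,-80)
E
```

```text
t 50.5333 at [450.2  76.5 274.1] th -80.72 | turn -0.72 shift [  3.1  -0.8 119.1] tilt [ 0.01 -0.06] F [-0.2 -0.2 -0.4] gap 68.5 j [ 83. -56.]
```

step_arm(moves="0 0 0 3.1 -0.8 10 -0.1; 0 0 0 0 0 20 -0.1; 0 0 0 0 0 20 -0.1; 0 0 0 0 0 20 -0.1; 0 0 0 0 0 0 -0.1")

```text
clock: 50.95
tcp_pos: [0.4515, 0.0786, 0.202]
orientation: [[0.987, 0.162, -0.004], [0.162, -0.987, -0.0], [-0.004, -0.0, -1.0]]
ft_force: [0.1, -0.0, 0.1]
finger_gap: 0.0471
finger_force: 0.0
```

step_arm(moves="0 0 0 0 0 0 -0.1; 0 0 0 0 0 0 -0.1")

```text
clock: 51.12
tcp_pos: [0.4537, 0.0786, 0.2051]
orientation: [[0.987, 0.161, 0.001], [0.161, -0.987, 0.0], [0.001, -0.0, -1.0]]
ft_force: [0.5, 0.1, 0.2]
finger_gap: 0.0467
finger_force: 0.0
```

```bash
python3 - <<'E'
from h import *
dl(453.2,77.8,155,-80); print(env.state()['joints'])
E
```

```text
t 51.1167 at [453.7  78.6 205.1] th -80.75 | turn -0.75 shift [-0.7  0.7 50.1] tilt [0.08 0.02] F [0.5 0.1 0.2] gap 46.7 j [ 72. -51.]
[-69.51168266  34.54558634  72.4150045  125.39568178 -43.44508596
  51.86530599 -51.03148794]
```

j3 is relaxing as the tool descends, so I carry on down and grip.

step_arm(moves="0 0 -0.6 -0.6 0.6 12 -0.1; 0 0 0 0 0 18 -0.1; 0 0 0 0 0 15 -0.1; 0 0 0 0 0 4 -0.1; 0 0 0 0 0 0 -0.1")

```text
clock: 51.53
tcp_pos: [0.4528, 0.0784, 0.1554]
orientation: [[0.985, 0.171, 0.0], [0.171, -0.985, -0.0], [0.0, 0.0, -1.0]]
ft_force: [-0.1, -0.6, -0.3]
finger_gap: 0.047
finger_force: 0.0
```

step_arm(moves="0 0 0 0 0 0 1; 0 0 0 0 0 0 1; 0 0 0 0 0 0 1; 0 0 0 0 0 0 1; 0 0 0 0 0 0 1", squeeze=40)

```text
clock: 51.95
tcp_pos: [0.4535, 0.0772, 0.1562]
orientation: [[0.985, 0.171, 0.003], [0.171, -0.985, -0.002], [0.002, 0.002, -1.0]]
ft_force: [-0.6, -4.5, 7.9]
finger_gap: 0.0131
finger_force: 41.7
```

```bash
python3 - <<'E'
from h import *
dl(453.2,77.8,155,-80); print(env.state()['joints'])
E
```

```text
t 51.95 at [453.5  77.2 156.2] th -80.14 | turn -0.14 shift [-0.2 -0.6  1.2] tilt [ 0.15 -0.1 ] F [-0.6 -4.5  7.9] gap 13.1 j [ 65. -46.]
[-64.00342976  37.98007375  65.00006512 126.90271115 -49.63912326
  46.87799347 -46.03994539]
```

Now turn the keeper back (counter-clockwise, about 81°) to shut, and release.

step_arm(moves="0 0 -4 0 0 0 1; 0 0 -6 0 0 0 1; 0 0 -6 0 0 0 1; 0 0 -6 0 0 0 1; 0 0 -6 0 0 0 1")

```text
clock: 52.37
tcp_pos: [0.4535, 0.0771, 0.1562]
orientation: [[0.787, 0.616, 0.003], [0.616, -0.787, -0.001], [0.001, 0.003, -1.0]]
ft_force: [-0.5, -5.1, 6.1]
finger_gap: 0.013
finger_force: 41.4
```

step_arm(moves="0 0 -6 0 0 0 1; 0 0 -6 0 0 0 1; 0 0 -6 0 0 0 1; 0 0 -6 0 0 0 1; 0 0 -6 0 0 0 1")

```text
clock: 52.78
tcp_pos: [0.4536, 0.0771, 0.1562]
orientation: [[0.374, 0.928, 0.003], [0.928, -0.374, -0.001], [0.0, 0.003, -1.0]]
ft_force: [0.4, -5.7, 7.3]
finger_gap: 0.0132
finger_force: 41.5
```

step_arm(moves="0 0 -6 0 0 0 1; 0 0 -6 0 0 0 1; 0 0 -6 0 0 0 1; 0 0 -5.5 0 0 0 1; 0 0 0 0 0 0 1")

```text
clock: 53.2
tcp_pos: [0.4536, 0.0772, 0.1562]
orientation: [[-0.023, 1.0, 0.003], [1.0, 0.023, 0.0], [0.0, 0.003, -1.0]]
ft_force: [-1.2, -4.5, 7.4]
finger_gap: 0.0129
finger_force: 41.7
```

```bash
python3 - <<'E'
from h import *
dl(453.2,77.8,155,.7)
p,d,c=grab("side"); W=cloud(p,d,c); band(W,.077,.088,.40,.52,-.14,.05,'bar')
E
```

```text
t 53.2 at [453.6  77.2 156.2] th 1.33 | turn 0.63 shift [ 0.6 -0.4  1.2] tilt [0.15 0.01] F [-1.2 -4.5  7.4] gap 12.9 j [45. 19.]
bar 332 [463.4 -38.5 175.3  38.5  88. ] z [78.2 83.4 87.3] slope [-4.5  0.2] ext [[448.1, 468.8], [-124.2, 47.1]]
```

step_arm(moves="0 0 0 0 0 0 -0.1; 0 0 0 0 0 0 -0.6; 0 0 0 0 0 0 -0.6; 0 0 0 0 0 0 -0.6; 0 0 0 0 0 -15 -0.6")

```text
clock: 53.67
tcp_pos: [0.4512, 0.0787, 0.1686]
orientation: [[-0.024, 1.0, -0.004], [1.0, 0.024, -0.002], [-0.002, -0.004, -1.0]]
ft_force: [-0.2, -0.1, 0.0]
finger_gap: 0.0678
finger_force: 0.0
```

step_arm(moves="0 0 0 0 0 -30 -0.6; 0 0 0 0 0 -35 -0.6; 0 0 0 0 0 -35 -0.6; 0 0 0 20 0 -20 -0.6; 0 0 0 30 0 0 -0.6")

```text
clock: 54.08
tcp_pos: [0.4536, 0.1272, 0.2942]
orientation: [[-0.018, 1.0, 0.006], [1.0, 0.018, 0.005], [0.005, 0.006, -1.0]]
ft_force: [1.5, 1.1, 0.2]
finger_gap: 0.0681
finger_force: 0.0
```

step_arm(moves="0 0 0 30 0 0 -0.6; 0 0 0 0 0 0 -0.6; 0 0 0 0 0 0 -0.6; 0 0 0 0 0 0 -0.6; 0 0 0 0 0 0 -0.6")

```text
clock: 54.5
tcp_pos: [0.4506, 0.1575, 0.2899]
orientation: [[-0.022, 1.0, -0.001], [1.0, 0.022, -0.0], [-0.0, -0.001, -1.0]]
ft_force: [0.2, -0.4, -0.7]
finger_gap: 0.0684
finger_force: 0.0
```

```bash
python3 - <<'E'
from h import *
dl(453.2,77.8,155,.7)
p,d,c=grab("wrist"); W=cloud(p,d,c); boxfit(p,W); band(W,.06,.0755,.42,.49,-.08,-.03,'web'); band(W,.06,.0755,.42,.49,0.,.03,'longleg'); band(W,.06,.0755,.42,.49,-.135,-.105,'shortleg'); band(W,.04,.064,.425,.485,-.045,.012,'slot'); band(W,.04,.064,.425,.485,-.114,-.058,'pipe')
for n in("scene","side"):
    p,d,c=grab(n); W=cloud(p,d,c); print(n); boxfit(p,W)
    band(W,.006,.055,.70,.82,.08,.27,'wood'); band(W,.006,.03,.75,.86,-.16,.06,'brush')
E
```

```text
t 54.5 at [450.6 157.5 289.9] th 1.26 | turn 0.56 shift [-79.7   1.6 134.9] tilt [-0.03 -0.03] F [ 0.2 -0.4 -0.7] gap 68.4 j [57. -5.]
blue 0.034 68 [456.7  66.9  87.2  57.1  86.4] [[425.6, 24.0], [482.8, 110.2]]
blue 0.024 703 [454.5  -0.6 220.8  71.6 -89.3] [[418.8, -108.8], [491.0, 28.9]]
grip 613 [453.5  78.2  44.5  13.8 -89. ]
bar 1003 [454.6  21.7 157.6  16.7 -88.9]
web 394 [ 4.557e+02 -5.060e+01  4.950e+01  1.010e+01  1.000e-01] z [60.7 71.3 74.1] slope [  1.  -50.2] ext [[431.3, 480.3], [-55.3, -45.8]]
longleg 411 [454.8  17.8  49.7   9.3   1. ] z [60.5 71.7 74.1] slope [  0.5 -56. ] ext [[430.2, 479.5], [13.3, 22.2]]
shortleg none 0
slot 595 [453.6 -23.3  49.5  41.8  -0.6] z [46.3 56.4 58.2] slope [0.1 4.1] ext [[429.3, 478.3], [-30.2, -3.2]]
pipe 162 [454.2 -80.2  49.8   8.1  -2. ] z [51.6 54.5 56.8] slope [  1.3 -35.4] ext [[430.4, 479.0], [-84.0, -76.9]]
scene
blue 0.034 28 [457.  -50.4 164.4  56.  -89.3] [[430.6, -132.2], [485.5, 31.8]]
blue 0.024 79 [456.9 -51.6 159.7  71.5  89.3] [[421.0, -131.2], [493.0, 27.2]]
grip 89 [454.8  78.6  43.9  17.6 -86.6]
bar 409 [464.4  -4.5 235.9  34.2  89.3]
wood 2053 [766.2 176.8 143.   71.1 -74.5] z [ 8.5 45.  47.9] slope [-9.1  2.6] ext [[723.4, 816.1], [102.0, 246.7]]
brush 1451 [800.  -47.4 199.7  42.7  79.3] z [ 7.7 18.5 22.2] slope [-7.1  1.5] ext [[778.8, 835.0], [-143.7, 48.5]]
side
blue 0.034 24 [456.2 -54.3 165.6  58.2 -88.9] [[426.4, -137.3], [485.8, 27.9]]
blue 0.024 160 [455.5 -28.8 214.8  71.3 -89.3] [[419.9, -135.7], [491.5, 25.9]]
grip 78 [454.2  74.6  44.4  14.1 -89.4]
bar 377 [455.5 -17.1 222.1  47.1  89.1]
wood 1179 [765.3 170.6 174.7 105.3 -89.8] z [ 8.  42.8 48.9] slope [10.6  6. ] ext [[714.5, 812.7], [97.9, 240.4]]
brush 651 [799.2 -51.9 206.   74.1  88.8] z [ 7.5 17.2 22.9] slope [ 4.2 -0.4] ext [[773.1, 832.7], [-149.7, 45.8]]
```

The keeper is shut, the parts are seated, the bystanders have not moved, and the robot is clear, so I'm handing in.

```bash
python3 -c "
from bench import env
print(env.hand_in())"
```

```text
the job is handed in; nothing more can be done
None
```

The keeper was opened, the long angle, short angle, tee, slot block and pipe stub (the only two steel blocks I found) were packed in order, the keeper was turned back to shut, and the job was handed in at about 55 s; the last images showed the parts fully home and the brush and wood block unmoved.

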